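# Change over the battery packs in the bench charger

### The arm

A 6-joint arm with a two-finger parallel gripper is mounted at the origin on a cart in front of the work surface, level with it; the furniture and walls round the work are solid. World frame = base frame: x ahead of the robot, y to its left, z up, the work surface at z = 0. Lengths are in mm, angles in rad, forces in N, time in s.
With the tool pointing down it reaches from about 300 to 850 mm from the base axis. Payload 4.2 kg.
Tool frame: the origin (TCP) lies midway between the tips of the shut fingers; the grasp point (between the pads) lies 19 mm behind it; z points along the fingers, y is the line along which they close (so a half turn about z gives the same grasp; the last joint's range is limited). The gripper opens to 91 mm and grips with 3 to 60 N. Pads are 32 mm wide; open, the fingers measure 118 mm over their backs; the gripper's body (76 mm by 178 mm) begins 60 mm behind the grasp point.
Start: joints at [-1.33, 0.32, 1.565, -0, 1.257, -0.02], TCP at [148.268, -555.572, 213.976] pointing down, gripper open.
Joint ranges: [-3.11, 3.11], [-0.84, 2.01], [0.21, 2.61], [-1.34, 4.49], [0.05, 2.63], [-2.56, 2.56]. Speed limits (rad/s): [2.57, 2.57, 3.14, 3.14, 3.14, 3.14].

### API

Orientations are given as [roll, pitch, yaw] about the fixed x, y, z axes, in that order (R = Rz(yaw) Ry(pitch) Rx(roll)).
In Python, from station import * gives the robot as it stands.
- The arm moves only by the tool jog_arm, never from a script. Its arguments are lists of equal length, an entry for each row: "linear": the shift along the world's x, y, z in m, a list of three; "turn": the turn, a rotation vector about the world's x, y, z in rad, a list of three. A call has 1 to 5 rows; each row is the pose to reach, as a shift and turn from the pose commanded when the call began; what a row does not reach only later rows make up. A row lasts 1/10 s, in which the tool goes at most 50 mm and 8.59 degrees, less where a joint would pass 70% of its speed; a pose out of reach is approached as far as the arm can. A call with a gripper value outside its range is refused whole. "fingers" is the opening, from 0 (shut) to 1 (fully open), set as the call begins (left out, the last holds). The fingers move at their own pace and stop on an object; "grip_force" is the grip in N (left out, the last holds). Time passes only in rows, so rows that repeat a pose let the fingers close. It gives the time, the measured TCP pose, the force, the opening and the grip force at its end, in the units of the state.
- observe(): the state, without advancing time (a new reading comes with each control period).
- snapshot(name): name is "side" or "top" or "wrist"; returns a dict with "img" (420x560x3 uint8, red, green, blue), "depth" (420x560 float32, mm along the optical axis (not along the pixel's ray), 0 where there is no reading), "fx", "fy", "cx", "cy" (pixels), "origin" and "attitude" of the camera in the world; the wrist camera has in their place "tool_from_camera" (4x4, takes a point from camera to tool coordinates, whose origin is the TCP and whose axes are the flange's). Camera axes: x right, y up, looking along -z (the intrinsics and any distortion apply to the point x, -y, -z); pixel columns grow to the right and rows downward; lengths in mm; the calibration is good to about 2 mm. A picture is of the moment at which its call begins: read the wrist's pose just before it.
- job_done(): hands the job in; it is judged then, once.
The state is a dict: "clock": time; "joints": joint angles; "qd": joint speeds; "joint_efforts": joint torques, N m; "tool_pos": TCP position; "orientation": TCP orientation; "force": force on the tool from outside, world axes, zero at the start; "moment": the same for the moment, N m; "opening": finger opening in mm; "gripper_force": force on a finger pad.
Only numpy, scipy, OpenCV 4.12 (cv2) and the standard library are available. Lean on these libraries where they do the work, as an engineer would, in place of code of your own. Each camera call takes 0.05 s, during which the arm holds its last target. There are 200 camera calls.

### The job

Change over the packs in the two-bay charger: first roll the charger's edge dial right down to off (white mark up at the index line), then eject every charged pack (four green lamps) and set it right way up in the green tray, and push every flat pack (one red lamp) from the bench fully home in a bay, contact end first. When all the packs are changed over, roll the dial up until the green mark stands at the index line.

Things in the scene. Friction and masses are not known exactly. Their poses are not given: they have to be found in the camera images.
- charger: two-bay bench charger, fixed, dark grey, 170 mm (x) x 165 (y) x 60 high; origin under its centre, -x is its front, z up; charger-frame mm are used below. Two bays open to the front at x = -30, under a deck with its top at z = 60. In front of them, x -85 to -30, is an open apron at z = 10, level with the bay floors. A pack at home stands only 10 mm out of its bay: too little to grip
- bay_left (a point): where a pack's origin lies when it is fully home in the left bay: charger frame (5, 50.5, 10); axes as the charger's; a pack's +x goes in along the charger's +x. The bay is 54 mm wide (y 23.5 to 77.5) and 47 high inside, floor at z = 10; orange lips 46 high flare its mouth out to 63 mm at x = -40
- bay_right (a point): the same for the right bay (y -46.5 to 7.5): charger frame (5, -19.5, 10). To the right of its apron stands the belt grinder's housing, 160 mm high: its left face runs through world (0.577, -0.011) and (0.40, 0.09) m
- bay_left_end (a point): where the middle of a home pack's contact end (its lower edge) lies in the left bay: charger frame (50, 50.5, 10) mm
- bay_right_end (a point): the same for the right bay: charger frame (50, -19.5, 10) mm
- ejector_left (a joint): ejector slide of the left bay: 0 at rest, 0.055 m fully forward. Its tab is pushed along the charger's -x (towards the mouths) and shoves the pack out of the bay by as much; the pack stays there, the slide springs back to 0 when let go. Takes 1.2 N at rest to 3.4 N fully forward, and some 2 to 3 N more to shift a pack
- ejector_right (a joint): ejector slide of the right bay: 0 at rest, 0.055 m fully forward. Its tab is pushed along the charger's -x (towards the mouths) and shoves the pack out of the bay by as much; the pack stays there, the slide springs back to 0 when let go. Takes 1.2 N at rest to 3.4 N fully forward, and some 2 to 3 N more to shift a pack
- tab_left (a point): top centre of the orange tab of the left bay's ejector, which stands in a slot in the deck over the middle of its bay (charger frame (28, 50.5, 80) mm at rest): 8 mm (x) x 12 (y), standing 20 mm proud of the deck. Deck free behind it as far as x = 85
- tab_right (a point): the same for the right bay's ejector (charger frame (28, -19.5, 80) mm at rest)
- dial (a joint): knurled black thumbwheel, 68 mm across, 12 wide, axis along the charger's y, 10 mm proud of its slot in the raised console (x -38 to 62, y -82 to -46, top at z = 75). 0 = off (white rim mark at the index line, end stop), 2.0 = green mark there, 2.7 = end stop. Grows as its top is rolled to the charger's +x, 34 mm of rim a radian. Stays where left (friction 0.03 N m); a fingertip pressing 4 to 8 N drags it
- dial_top (a point): the highest point of the dial's rim, fixed in the charger: charger frame (0, -66, 85) mm. The white index lines on the console stand level with it in x, either side of the slot
- charged_left: charged battery pack 90 mm long (x) x 50 wide (y) x 42 high, 0.3 kg, dark grey with an orange stripe round it and a red latch button low on either side; origin at the centre of its underside, +x towards its contact end (three brass contact slots on top), z up. Grip it across its 50 mm width. Four green gauge lamps on top; it starts fully home in the left bay, and may be absent
- charged_right: charged battery pack 90 mm long (x) x 50 wide (y) x 42 high, 0.3 kg, dark grey with an orange stripe round it and a red latch button low on either side; origin at the centre of its underside, +x towards its contact end (three brass contact slots on top), z up. Grip it across its 50 mm width. Four green gauge lamps on top; it starts fully home in the right bay, and may be absent
- flat_a: flat battery pack 90 mm long (x) x 50 wide (y) x 42 high, 0.3 kg, dark grey with an orange stripe round it and a red latch button low on either side; origin at the centre of its underside, +x towards its contact end (three brass contact slots on top), z up. Grip it across its 50 mm width. One red gauge lamp; starts left of the charger; may be absent
- flat_b: flat battery pack 90 mm long (x) x 50 wide (y) x 42 high, 0.3 kg, dark grey with an orange stripe round it and a red latch button low on either side; origin at the centre of its underside, +x towards its contact end (three brass contact slots on top), z up. Grip it across its 50 mm width. One red gauge lamp on top; it starts on the bench to the right of the charger, and may be absent
- flat_a_nose (a point): middle of the lower edge of flat_a's contact end, 45 mm along +x from its origin. Mind the chain sharpener's head overhanging the bench behind flat_a's place: world x over 0.58, y over 0.30 m, from z 0.18 up
- flat_b_nose (a point): middle of the lower edge of flat_b's contact end, 45 mm along +x from its origin
- tray: fixed green sheet-metal tray with a black mat, 114 mm (x) x 136 (y) outside, rim 3 thick and only 8 high, floor 3 thick; origin under its centre, z up. Takes two packs lying along x side by side, at y = 36 and -36. The grinder's dust pipe ends in front of it: world x to 0.63, y -0.31 to -0.24 m, z 0.11 to 0.18
- feeler_gauge: bystander: folded feeler gauge 95 mm long on the bench behind the work; leave alone
- grease_tin: bystander: round grease tin 70 mm across on the bench behind the charger; leave alone
There are look-alikes about, which are no part of the job. Leave any blue look-alike of the charged_right alone.

How it is judged (in metres and radians):
On the way, in this order (a step that is already met when the one before it is completed fails the run):
1. the dial is rolled down to off (value of joint dial below 0.12 rad), for 0.2 s.
2. with the dial still off, every charged pack lies in the tray and every flat pack is home in a bay (x of charged_left in the frame of tray between -0.03 and 0.03 m and y of charged_left in the frame of tray between -0.055 and 0.055 m and z of each of charged_left, charged_right in the frame of tray below 0.012 m and angle between each of charged_left, charged_right's own z axis and vertical below 0.15 rad and x of charged_right in the frame of tray between -0.03 and 0.03 m and y of charged_right in the frame of tray between -0.055 and 0.055 m and ((distance between flat_a_nose and bay_left_end below 0.008 m and distance between flat_a and bay_left below 0.008 m) or (distance between flat_a_nose and bay_right_end below 0.008 m and distance between flat_a and bay_right below 0.008 m)) and ((distance between flat_b_nose and bay_left_end below 0.008 m and distance between flat_b and bay_left below 0.008 m) or (distance between flat_b_nose and bay_right_end below 0.008 m and distance between flat_b and bay_right below 0.008 m)) and value of joint dial below 0.2 rad), for 0.2 s.
3. the dial stands at the green mark (value of joint dial between 1.85 and 2.15 rad), for 0.2 s.
At the end, for the whole second after the job is handed in: the dial stands at the green mark (2.0 within 0.15 rad); each charged pack lies flat and right way up on the tray floor; each flat pack is right home in a bay, contact end inmost (within 8 mm); all packs at rest (all of step 3 and x of charged_left in the frame of tray between -0.03 and 0.03 m and y of charged_left in the frame of tray between -0.055 and 0.055 m and z of each of charged_left, charged_right in the frame of tray below 0.012 m and angle between each of charged_left, charged_right's own z axis and vertical below 0.15 rad and x of charged_right in the frame of tray between -0.03 and 0.03 m and y of charged_right in the frame of tray between -0.055 and 0.055 m and ((distance between flat_a_nose and bay_left_end below 0.008 m and distance between flat_a and bay_left below 0.008 m) or (distance between flat_a_nose and bay_right_end below 0.008 m and distance between flat_a and bay_right below 0.008 m)) and ((distance between flat_b_nose and bay_left_end below 0.008 m and distance between flat_b and bay_left below 0.008 m) or (distance between flat_b_nose and bay_right_end below 0.008 m and distance between flat_b and bay_right below 0.008 m)) and linear speed of each of charged_left, charged_right, flat_a, flat_b below 0.02 m/s); the robot touches nothing.
It fails at once if a bystander tool or tin is shoved more than 5 cm (distance of any of feeler_gauge, grease_tin from where it was at the start of the episode above 0.05 m).
Of charged_left, charged_right only 1 to 2 are there at a start; the rules pass over those that are not, and their reading is None.
Of flat_a, flat_b only 1 to 2 are there at a start; the rules pass over those that are not, and their reading is None.
At some moment in a run one of flat_a may be knocked a few centimetres aside while the robot is not near it.
Once in a run the grip may slacken for a moment while it holds something.
It also fails if it takes over 210 s, if anything falls off the work surface, if the arm or the gripper's body presses on something with over 40 N, if the wrist force passes 120 N, or if a joint passes its speed limit or range.

## Working session

There is one attempt and no reset: what is moved stays moved. The work goes in short steps, Python scripts to look and compute and a tool call to move; the robot and the scene stay as the last step left them, time stands still between calls to the robot, and variables do not carry over. Pictures are saved under pics/ and viewed, at most 14 in all, crops included, and the job is handed in when it is done.

Besides the shell and the picture viewer there is one more tool, called after ">>>" as name(argument=value, ...), one argument or row to a line, values as JSON. jog_arm: Moves the arm, as the interface text tells. Its arguments: {"type":"object","properties":{"linear":{"type":"array"},"turn":{"type":"array"},"fingers":{"type":"number"},"grip_force":{"type":"number"}},"required":["linear","turn"]}

```bash
ls; mkdir -p pics
cat > h.py <<'E'
from station import *
import numpy as np, cv2
from scipy.spatial.transform import Rotation as R
def snap(n,f=None):
    s=observe(); d=snapshot(n); d['s']=s
    if f: cv2.imwrite('pics/'+f,cv2.cvtColor(d['img'],cv2.COLOR_RGB2BGR))
    np.save('last_%s.npy'%n,d,allow_pickle=True)
    return d
E
python3 - <<'E'
from h import *
print(observe())
for n in('top','side'):
    d=snap(n,n+'0.png'); print(n,{k:v for k,v in d.items() if k not in('img','depth','s')})
E
```

```text
pics
{'clock': 0.0, 'joints': array([-1.32998496e+00,  3.20300844e-01,  1.56567806e+00, -3.16975970e-06,
        1.25741086e+00, -2.00008469e-02]), 'qd': array([ 0.00054244, -0.00211786, -0.00010206, -0.0011241 , -0.0024651 ,
       -0.00037042]), 'joint_efforts': array([-1.66801696e-03, -4.12461340e+01, -2.31972367e+01,  7.24855391e-02,
        4.56079119e-02, -1.58032190e-04]), 'tool_pos': array([ 148.1497787 , -555.05695127,  213.11553241]), 'orientation': array([-3.13979584e+00, -3.29284289e-05,  2.60813163e-01]), 'force': array([ 0.01146222,  0.23097363, -0.38533244]), 'moment': array([-0.02675503, -0.01974869, -0.00794768]), 'gripper_force': 0.0, 'opening': 90.8870908454858}
top {'fx': 542.5577182559738, 'fy': 542.5577182559738, 'cx': 278.9345397548428, 'cy': 209.8958987327363, 'origin': array([ 426.01004727,    3.68537003, 1268.13626113]), 'attitude': array([ 1.74584520e-01,  1.48709560e-03, -1.59310413e+00])}
side {'fx': 393.3801753434574, 'fy': 393.3801753434574, 'cx': 281.9522348688425, 'cy': 208.03352283198595, 'origin': array([209.39160543, 791.43301002, 585.2045033 ]), 'attitude': array([ 1.05188426,  0.02071136, -2.65807923])}
```

View pics/top0.png

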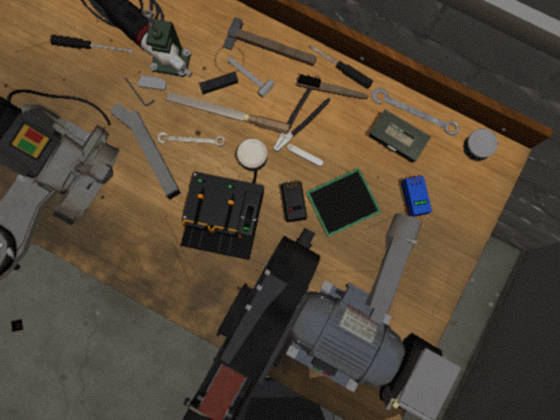

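View pics/side0.png

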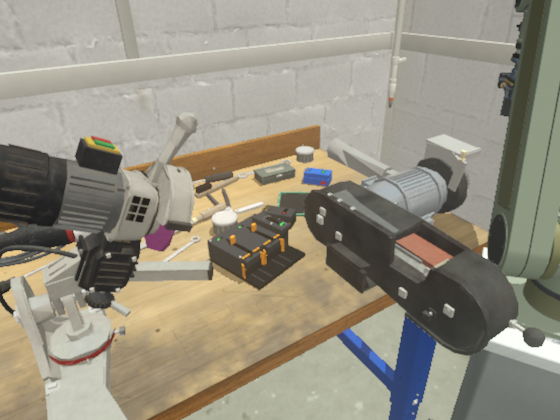

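The top view shows the charger at about (222,215). A dark pack with a red lamp, likely flat_b, is at (293,201). The green tray is at (343,201), the blue look-alike at (416,195) and the grinder below. In the side view the charger is at (255,245). I'll zoom in on the charger, the left side and the pack.

Run:
```python
import cv2,numpy as np
a=cv2.imread('pics/top0.png');b=cv2.imread('pics/side0.png')
c=cv2.resize(a[150:270,170:330],(800,600),interpolation=cv2.INTER_CUBIC)
cv2.imwrite('pics/c1.png',c)
l=cv2.resize(a[90:250,0:200],(400,320),interpolation=cv2.INTER_CUBIC); r=cv2.resize(b[190:310,190:340],(400,320),interpolation=cv2.INTER_CUBIC)
cv2.imwrite('pics/c2.png',np.hstack([l,r]))
```

```text
(no output)
```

View pics/c1.png

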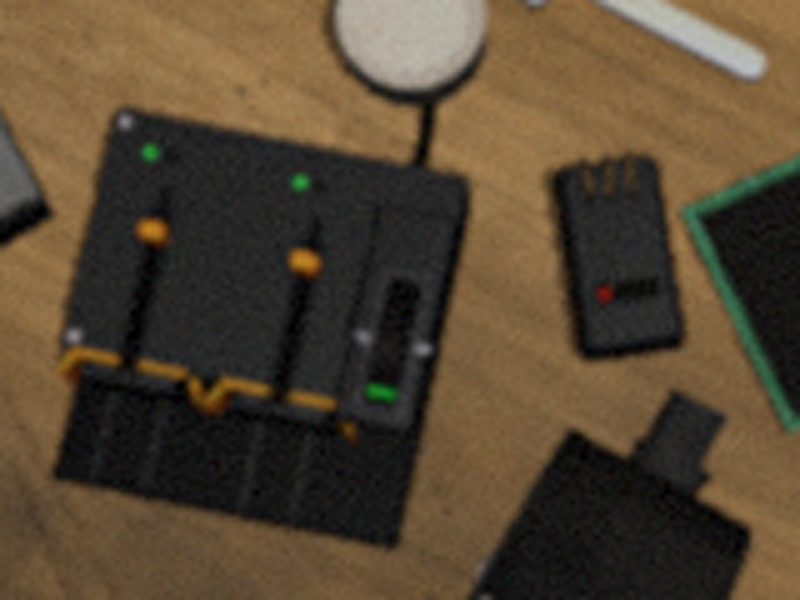

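View pics/c2.png

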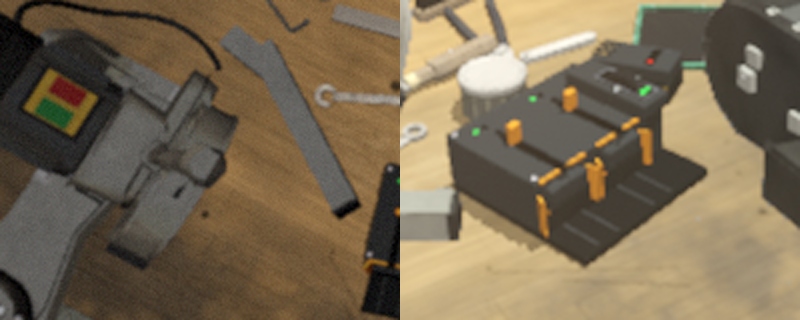

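Crop c1 (5x) shows the charger with orange tabs at (152,230) and (305,262). The dial's green mark is visible near its front at (382,392), well past the index line. Flat_b stands at (615,255), contacts up and red lamp on. Something dark shows under both lips, so both bays look filled. No flat_a is visible on the left in c2. Next I'll measure.

Charger pose: origin about (633.5,133.5), yaw about -0.224. The tab spacing comes out at 70.2 mm, which matches, and the dial reads about 1.3. Flat_b is at (667,-33), yaw about +0.13, top at z≈40. 

These could be taken for packs, in top-view pixels:
- flat_b, dark with red lamp, (293,201)
- blue pack, (416,195)
- dark grey box, (400,135)
- black block, (219,82)

I choose (293,201): its size, contacts and red lamp match. The c1 crop already checks it. Now I'll move up and over for a wrist look.

>>> jog_arm(
  linear=[
    [0,0,0.05],
    [0,0,0.1],
    [0,0,0.15],
    [0.02,0.03,0.19],
    [0.045,0.07,0.2],
  ],
  turn=[
    [0,0,0],
    [0,0,0],
    [0,0,0],
    [0,0,0],
    [0,0,0],
  ],
  fingers=0,
)

```text
clock: 0.6
tool_pos: [192.7, -488.2, 416.8]
orientation: [3.135, -0.0, 0.258]
force: [1.4, -0.2, -0.1]
opening: 54.3
gripper_force: 0.0
```

>>> jog_arm(
  linear=[
    [0.026,0.042,0],
    [0.052,0.084,0],
    [0.078,0.126,0],
    [0.104,0.168,0],
    [0.13,0.21,0],
  ],
  turn=[
    [0,0,-0.1],
    [0,0,-0.2],
    [0,0,-0.3],
    [0,0,-0.4],
    [0,0,-0.48],
  ],
)

```text
clock: 1.1
tool_pos: [323.0, -274.8, 413.4]
orientation: [-3.141, 0.0, -0.223]
force: [1.6, 0.3, 0.4]
opening: 14.1
gripper_force: 0.0
```

>>> jog_arm(
  linear=[
    [0.026,0.042,0],
    [0.052,0.084,0],
    [0.078,0.126,0],
    [0.104,0.168,0],
    [0.13,0.21,0],
  ],
  turn=[
    [0,0,0],
    [0,0,0],
    [0,0,0],
    [0,0,0],
    [0,0,0],
  ],
)

```text
clock: 1.6
tool_pos: [453.0, -64.7, 413.4]
orientation: [3.141, 0.0, -0.219]
force: [0.5, -0.9, 0.7]
opening: 0.8
gripper_force: 0.0
```

>>> jog_arm(
  linear=[
    [0.024,0.035,0],
    [0.048,0.07,0],
    [0.072,0.105,0],
    [0.1,0.14,0],
    [0.1,0.14,0],
  ],
  turn=[
    [0,0,0],
    [0,0,0],
    [0,0,0],
    [0,0,0],
    [0,0,0],
  ],
)

```text
clock: 2.1
tool_pos: [554.9, 77.2, 410.9]
orientation: [-3.141, 0.003, -0.214]
force: [-0.2, -1.6, 0.2]
opening: 0.6
gripper_force: 0.0
```

Run:
```python
from h import *
d=snap('wrist','w1.png');s=d['s'];print(s['clock'],s['tool_pos'],s['orientation'],s['joints'],s['force']);print(d['tool_from_camera'],d['fx'],d['cx'],d['cy'])
```

```text
2.1 [554.87343471  77.20800773 410.92578631] [-3.14096037  0.00321746 -0.21416098] [1.16743575e-01 2.46734189e-01 1.18604914e+00 1.65976898e-03
 1.71164662e+00 1.90193258e+00] [-0.22417491 -1.55961136  0.24720984]
[[-1.25552940e-03  9.56747576e-01  2.90916653e-01  8.23108239e+01]
 [ 9.99999196e-01  1.14957088e-03  5.35133453e-04  6.86474023e-02]
 [ 1.77558320e-04  2.90917091e-01 -9.56748250e-01 -1.69396529e+02]
 [ 0.00000000e+00  0.00000000e+00  0.00000000e+00  1.00000000e+00]] 294.86926121984885 283.16049595079255 211.6375039773297
```

View pics/w1.png

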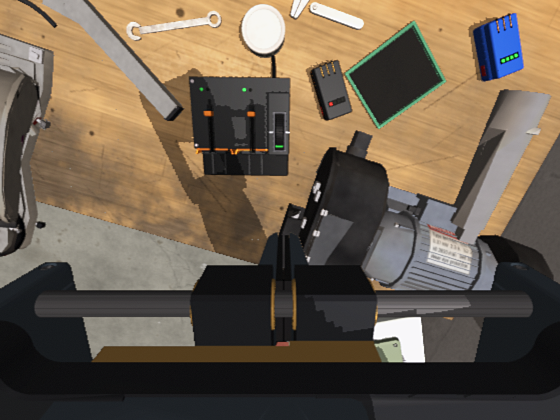

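The wrist view shows the charger at (240,125), with a charged look-alike (blue) at (500,45). Flat_b is at (328,90) with its red lamp, and the tray at (395,75). There is no pack left of the charger, so flat_a is absent. Next I'll refine all the poses.

```bash
cat >> h.py <<'E'
CH=dict(o=np.array([633.5,133.5]),yaw=-0.224)
def c2w(x,y,z=0):
    c,s=np.cos(CH['yaw']),np.sin(CH['yaw']);return np.array([CH['o'][0]+c*x-s*y,CH['o'][1]+s*x+c*y,z])
def w2c(P):
    c,s=np.cos(CH['yaw']),np.sin(CH['yaw']);P=np.asarray(P);d=P[...,:2]-CH['o'];return np.stack([c*d[...,0]+s*d[...,1],-s*d[...,0]+c*d[...,1],P[...,2]],-1)
def hsv(d): return cv2.cvtColor(d['img'],cv2.COLOR_RGB2HSV)
E
cat > m.py <<'E'
from h import *
d=load('wrist');h=hsv(d);X=xyz(d)
m=(h[...,0]>5)&(h[...,0]<25)&(h[...,1]>200)&(h[...,2]>120)
m[:90]=0;m[180:]=0;m[:,:185]=0;m[:,300:]=0
for b,a,c in blobs(m,5): print('orange',a,c.round(1),onz(d,*c,80).round(1),np.median(X[b],0).round(1))
for n in('top','wrist'):
    d=load(n);h=hsv(d);X=xyz(d)
    C=w2c(X)
    for y in(50.5,-19.5):
        for x0 in (-39,-60):
            q=(abs(C[...,1]-y)<18)&(abs(C[...,0]-x0)<4)&(C[...,2]<70);print(n,'bay',y,x0,q.sum(),np.median(C[q][:,2]) if q.any() else 0)
    # tray
    g=(h[...,0]>65)&(h[...,0]<95)&(h[...,1]>90)&(h[...,2]>60)&(abs(X[...,2])<25)&(X[...,1]<0)
    g=max(blobs(g,20),key=lambda b:b[1])[0]; v,u=np.nonzero(g)
    P=np.array([onz(d,a,b,8)[:2] for a,b in zip(u,v)],np.float32);print(n,'tray',cv2.minAreaRect(P))
    f=(X[...,2]>33)&(X[...,2]<50)&(abs(X[...,0]-667)<70)&(abs(X[...,1]+33)<45);
    b=max(blobs(f,20),key=lambda b:b[1]); v,u=np.nonzero(b[0])
    P=np.array([onz(d,a,c,42)[:2] for a,c in zip(u,v)],np.float32);print(n,'flat_b',cv2.minAreaRect(P),P.mean(0),np.median(X[b[0]][:,2]))
    c=w2c(np.array([np.median(X[bb],0) for bb,a,cc in blobs((h[...,0]>50)&(h[...,0]<75)&(h[...,1]>150)&(h[...,2]>90)&(X[...,1]>30)&(X[...,2]>30),2)]));print('greens charger',c.round(1))
E
python3 m.py
```

```text
orange 35 [207.2 113. ] [674.  176.6  80. ] [674.1 176.7  78.4]
orange 32 [250.7 113.4] [658.4 108.4  80. ] [658.4 108.8  78.8]
orange 32 [202.  149.1] [621.1 201.5  80. ] [620.2 209.   58.4]
orange 16 [220.2 148.8] [614.9 171.7  80. ] [614.  177.9  58.5]
orange 15 [231.9 151.4] [606.7 153.9  80. ] [603.6 160.9  44.3]
orange 16 [242.  149.5] [606.1 136.6  80. ] [604.4 140.6  57.9]
orange 17 [260.1 149.4] [599.8 107.   80. ] [598.1 109.1  58.7]
top bay 50.5 -39 87 29.664651851002873
top bay 50.5 -60 54 8.715549207194726
top bay -19.5 -39 88 28.039312363547538
top bay -19.5 -60 52 9.05385166500946
top tray ((665.0828247070312, -150.76187133789062), (115.10750579833984, 137.14974975585938), 23.824331283569336)
top flat_b ((666.14404296875, -32.502235412597656), (90.63958740234375, 43.84856414794922), 7.448572158813477) [665.1351   -32.728455] 39.904276904925155
greens charger [[ 66.6  62.5  59.2]
 [ 66.3  -6.7  61.3]
 [-22.  -61.9  76.3]
 [-22.7 -68.8  74.8]]
wrist bay 50.5 -39 45 48.302027281304845
wrist bay 50.5 -60 81 8.538706622031327
wrist bay -19.5 -39 38 49.06453019506944
wrist bay -19.5 -60 76 8.85289543724025
wrist tray ((666.3466796875, -150.18576049804688), (116.4207992553711, 138.96316528320312), 23.646625518798828)
wrist flat_b ((667.545654296875, -32.94770431518555), (89.55268096923828, 44.2296028137207), 7.169899940490723) [667.6527  -33.11084] 40.04255766644087
greens charger [[ 67.7  63.7  59.5]
 [ 67.8  -6.6  59.3]
 [-21.2 -64.2  75. ]]
```

Both bays hold packs (front ends at z≈49). Tray centre is (666,-150), yaw 0.414. I'm updating the charger origin to (634.5,133.5). Now to the dial.

>>> jog_arm(
  linear=[
    [0.03,-0.003,-0.04],
    [0.06,-0.006,-0.09],
    [0.08,-0.009,-0.14],
    [0.08,-0.009,-0.19],
    [0.08,-0.009,-0.24],
  ],
  turn=[
    [0,0,0],
    [0,0,0],
    [0,0,0],
    [0,0,0],
    [0,0,0],
  ],
)

```text
clock: 2.65
tool_pos: [632.2, 62.8, 183.4]
orientation: [3.141, -0.0, -0.221]
force: [1.2, -0.9, 0.4]
opening: 0.3
gripper_force: 0.0
```

>>> jog_arm(
  linear=[
    [0,0,-0.04],
    [0,0,-0.065],
    [0,0,-0.07],
    [0,0,-0.07],
    [0,0,-0.07],
  ],
  turn=[
    [0,0,0],
    [0,0,0],
    [0,0,0],
    [0,0,0],
    [0,0,0],
  ],
)

```text
clock: 3.15
tool_pos: [633.5, 63.9, 117.3]
orientation: [-3.141, -0.003, -0.22]
force: [0.5, 0.6, 0.5]
opening: 0.4
gripper_force: 0.0
```

```bash
sed -i 's/633.5,133.5/634.5,133.5/' h.py
cat >> h.py <<'E'
def st():
    s=observe();print(round(s['clock'],2),s['tool_pos'].round(2),s['orientation'].round(3),'ch',w2c(s['tool_pos']).round(1),'F',s['force'].round(1),s['opening'].round(1),s['gripper_force'])
    return s
E
python3 -c "
from h import *
st();print(c2w(14,-66))"
```

```text
Traceback (most recent call last):
  File "h.py", line 32, in st
    s=observe();print(round(s['clock'],2),s['tool_pos'].round(2),s['orientation'].round(3),'ch',w2c(s['tool_pos']).round(1),'F',s['force'].round(1),s['opening'].round(1),s['gripper_force'])
                                                                                                                                                    ^^^^^^^^^^^^^^^^^^
AttributeError: 'float' object has no attribute 'round'
```

>>> jog_arm(
  linear=[
    [0,0.002,-0.015],
    [0,0.002,-0.028],
    [0,0.002,-0.03],
    [0,0.002,-0.031],
    [0,0.002,-0.032],
  ],
  turn=[
    [0,0,0],
    [0,0,0],
    [0,0,0],
    [0,0,0],
    [0,0,0],
  ],
)

```text
clock: 3.65
tool_pos: [633.3, 66.0, 85.1]
orientation: [-3.142, -0.003, -0.219]
force: [-0.9, -1.3, 9.3]
opening: 0.1
gripper_force: 5.0
```

>>> jog_arm(
  linear=[
    [0,0,-0.0005],
    [0,0,-0.001],
    [0,0,-0.001],
    [0,0,-0.001],
  ],
  turn=[
    [0,0,0],
    [0,0,0],
    [0,0,0],
    [0,0,0],
  ],
)

```text
clock: 4.05
tool_pos: [634.0, 65.8, 85.1]
orientation: [-3.141, -0.005, -0.219]
force: [-1.1, -1.7, 9.6]
opening: 0.3
gripper_force: 4.9
```

```bash
sed -i "s/s\['opening'\].round(1)/round(s['opening'],1)/" h.py; python3 -c "
from h import *
st();print(c2w(14,-66))"
```

```text
4.05 [634.01  65.84  85.12] [-3.141 -0.005 -0.219] ch [ 14.5 -66.1  85.1] F [-1.1 -1.7  9.6] 0.3 4.863261356949806
[633.48955803  66.03905569   0.        ]
```

Contact is at 9.6 N, z=85.1, as expected. I'll drag it along charger -x.

>>> jog_arm(
  linear=[
    [-0.003,0.0007,0],
    [-0.008,0.0018,0],
    [-0.015,0.0034,0],
    [-0.022,0.005,0],
    [-0.029,0.0066,0],
  ],
  turn=[
    [0,0,0],
    [0,0,0],
    [0,0,0],
    [0,0,0],
    [0,0,0],
  ],
)

```text
clock: 4.55
tool_pos: [605.9, 72.4, 85.0]
orientation: [-3.141, -0.007, -0.219]
force: [0.7, -2.8, 7.4]
opening: 0.1
gripper_force: 3.7
```

>>> jog_arm(
  linear=[
    [0,0,0.01],
    [0,0,0.02],
    [0.015,-0.0034,0.02],
    [0.029,-0.0066,0.02],
    [0.029,-0.0066,0.002],
  ],
  turn=[
    [0,0,0],
    [0,0,0],
    [0,0,0],
    [0,0,0],
    [0,0,0],
  ],
)

```text
clock: 5.05
tool_pos: [636.9, 66.2, 87.2]
orientation: [-3.139, -0.009, -0.22]
force: [-0.8, 0.3, -0.1]
opening: 0.5
gripper_force: 0.0
```

>>> jog_arm(
  linear=[
    [0,0,-0.002],
    [0,0,-0.002],
    [0,0,-0.002],
  ],
  turn=[
    [0,0,0],
    [0,0,0],
    [0,0,0],
  ],
)

```text
clock: 5.35
tool_pos: [635.2, 66.5, 85.2]
orientation: [-3.14, -0.006, -0.219]
force: [0.8, -0.3, 8.5]
opening: 0.4
gripper_force: 4.2
```

>>> jog_arm(
  linear=[
    [-0.003,0.0007,0],
    [-0.008,0.0018,0],
    [-0.015,0.0034,0],
    [-0.022,0.005,0],
    [-0.029,0.0066,0],
  ],
  turn=[
    [0,0,0],
    [0,0,0],
    [0,0,0],
    [0,0,0],
    [0,0,0],
  ],
)

```text
clock: 5.85
tool_pos: [607.4, 73.0, 85.0]
orientation: [-3.139, -0.01, -0.219]
force: [2.9, -0.6, 6.0]
opening: 0.4
gripper_force: 2.7
```

>>> jog_arm(
  linear=[
    [0,0,0.03],
    [0,0,0.08],
    [-0.03,0.0,0.12],
    [-0.07,0.0,0.14],
    [-0.07,0,0.14],
  ],
  turn=[
    [0,0,0],
    [0,0,0],
    [0,0,0],
    [0,0,0],
    [0,0,0],
  ],
)

```text
clock: 6.35
tool_pos: [531.5, 73.1, 226.7]
orientation: [-3.14, -0.005, -0.219]
force: [-0.2, -0.1, 0.1]
opening: 0.6
gripper_force: 0.0
```

```bash
cat > w.py <<'E'
import sys
from h import *
d=snap('wrist');st()
if len(sys.argv)>1:
    u,v=proj(d,c2w(0,-10,60)); u,v=int(u),int(v);u=min(max(u,140),420);v=min(max(v,105),315)
    cv2.imwrite('pics/'+sys.argv[1],cv2.cvtColor(cv2.resize(d['img'][v-105:v+105,u-140:u+140],None,fx=2,fy=2,interpolation=cv2.INTER_CUBIC),cv2.COLOR_RGB2BGR))
E
python3 w.py w2.png
```

```text
6.4 [532.96  73.09 224.83] [-3.14  -0.004 -0.219] ch [-85.6 -81.5 224.8] F [0.6 0.1 0.1] 0.2 0.0
```

View pics/w2.png

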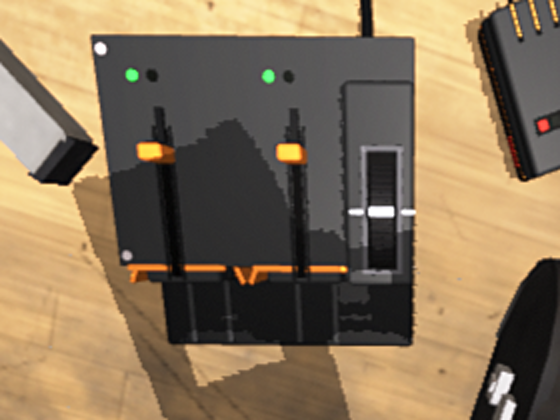

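The white mark is now at the index line (380,212), so the dial is off. Next I'll eject the left pack, with the fingers shut behind its tab.

>>> jog_arm(
  linear=[
    [0.04,0.024,0],
    [0.08,0.048,0],
    [0.12,0.072,0],
    [0.16,0.093,-0.02],
    [0.172,0.096,-0.06],
  ],
  turn=[
    [0,0,0],
    [0,0,0],
    [0,0,0],
    [0,0,0],
    [0,0,0],
  ],
)

```text
clock: 6.9
tool_pos: [711.5, 172.0, 162.2]
orientation: [-3.137, -0.008, -0.218]
force: [0.8, -0.3, -0.4]
opening: 0.3
gripper_force: 0.0
```

>>> jog_arm(
  linear=[
    [0,0,-0.04],
    [0,0,-0.075],
    [0,0,-0.095],
    [0,0,-0.098],
    [0,0,-0.098],
  ],
  turn=[
    [0,0,0],
    [0,0,0],
    [0,0,0],
    [0,0,0],
    [0,0,0],
  ],
)

```text
clock: 7.4
tool_pos: [705.2, 168.8, 62.0]
orientation: [3.14, 0.003, -0.219]
force: [0.5, -0.1, 1.2]
opening: 0.3
gripper_force: 0.0
```

```bash
python3 -c "
from h import *
st()"
```

```text
7.4 [705.24 168.77  61.98] [ 3.14e+00  3.00e-03 -2.19e-01] ch [61.1 50.1 62. ] F [ 0.5 -0.1  1.2] 0.3 0.0
```

>>> jog_arm(
  linear=[
    [0,0,0.005],
    [-0.01,0.0023,0.005],
    [-0.016,0.0036,0.005],
    [-0.023,0.0052,0.005],
    [-0.03,0.0068,0.005],
  ],
  turn=[
    [0,0,0],
    [0,0,0],
    [0,0,0],
    [0,0,0],
    [0,0,0],
  ],
)

```text
clock: 7.9
tool_pos: [675.5, 176.0, 69.3]
orientation: [-3.141, -0.002, -0.219]
force: [3.7, -0.4, -2.6]
opening: 0.5
gripper_force: 1.8
```

>>> jog_arm(
  linear=[
    [-0.007,0.0016,0],
    [-0.014,0.0032,0],
    [-0.021,0.0048,0],
    [-0.028,0.0064,0],
    [-0.034,0.0077,0],
  ],
  turn=[
    [0,0,0],
    [0,0,0],
    [0,0,0],
    [0,0,0],
    [0,0,0],
  ],
)

```text
clock: 8.4
tool_pos: [641.4, 183.8, 69.3]
orientation: [-3.141, -0.001, -0.219]
force: [5.5, 2.0, -3.7]
opening: 0.3
gripper_force: 2.6
```

```bash
python3 -c "
from h import *
st()"
```

```text
8.4 [641.36 183.84  69.28] [-3.141e+00 -1.000e-03 -2.190e-01] ch [-4.5 50.6 69.3] F [ 5.5  2.  -3.7] 0.3 2.610620688647032
```

>>> jog_arm(
  linear=[
    [-0.003,0.0007,0],
    [-0.003,0.0007,0],
    [-0.003,0.0007,0],
  ],
  turn=[
    [0,0,0],
    [0,0,0],
    [0,0,0],
  ],
)

```text
clock: 8.7
tool_pos: [641.0, 183.9, 69.5]
orientation: [-3.14, -0.006, -0.219]
force: [10.5, -1.0, -5.4]
opening: 0.2
gripper_force: 4.9
```

>>> jog_arm(
  linear=[
    [0.012,-0.003,0],
    [0.012,-0.003,0.045],
    [0.03,-0.04,0.045],
    [0.045,-0.075,0.045],
    [0.051,-0.0835,0.03],
  ],
  turn=[
    [0,0,0],
    [0,0,0],
    [0,0,0],
    [0,0,0],
    [0,0,0],
  ],
)

```text
clock: 9.2
tool_pos: [690.4, 97.3, 101.2]
orientation: [3.141, -0.002, -0.222]
force: [1.2, -0.0, 0.5]
opening: 0.4
gripper_force: 0.0
```

>>> jog_arm(
  linear=[
    [0,0,-0.02],
    [0,0,-0.031],
    [0,0,-0.031],
  ],
  turn=[
    [0,0,0],
    [0,0,0],
    [0,0,0],
  ],
)

```text
clock: 9.5
tool_pos: [686.7, 100.9, 65.2]
orientation: [3.139, 0.007, -0.219]
force: [-0.5, 0.5, -0.8]
opening: 0.5
gripper_force: 0.0
```

```bash
python3 -c "
from h import *
st()"
```

```text
9.5 [686.66 100.89  65.22] [ 3.139  0.007 -0.219] ch [ 58.1 -20.2  65.2] F [-0.5  0.5 -0.8] 0.5 0.0
```

>>> jog_arm(
  linear=[
    [-0.006,0.0014,0.002],
    [-0.012,0.0027,0.002],
    [-0.018,0.0041,0.002],
    [-0.024,0.0055,0.002],
    [-0.031,0.007,0.002],
  ],
  turn=[
    [0,0,0],
    [0,0,0],
    [0,0,0],
    [0,0,0],
    [0,0,0],
  ],
)

```text
clock: 10.0
tool_pos: [659.3, 108.2, 71.3]
orientation: [-3.14, -0.004, -0.219]
force: [4.6, 0.2, 0.4]
opening: 0.2
gripper_force: 2.2
```

>>> jog_arm(
  linear=[
    [-0.007,0.0016,0],
    [-0.014,0.0032,0],
    [-0.021,0.0048,0],
    [-0.028,0.0064,0],
    [-0.033,0.0075,0],
  ],
  turn=[
    [0,0,0],
    [0,0,0],
    [0,0,0],
    [0,0,0],
    [0,0,0],
  ],
)

```text
clock: 10.5
tool_pos: [626.3, 115.8, 71.2]
orientation: [-3.14, -0.004, -0.219]
force: [5.3, 0.5, 1.0]
opening: 0.5
gripper_force: 2.7
```

>>> jog_arm(
  linear=[
    [0,0,0],
    [0.012,-0.003,0],
    [0.012,-0.003,0.045],
    [0.012,-0.003,0.09],
    [-0.02,0.001,0.13],
  ],
  turn=[
    [0,0,0],
    [0,0,0],
    [0,0,0],
    [0,0,0],
    [0,0,0],
  ],
)

```text
clock: 11.0
tool_pos: [607.8, 115.1, 199.7]
orientation: [3.14, 0.001, -0.221]
force: [-0.4, 1.0, 1.3]
opening: 0.6
gripper_force: 0.0
```

>>> jog_arm(
  linear=[
    [-0.045,0.01,0.03],
    [-0.09,0.02,0.06],
    [-0.1,0.022,0.06],
    [-0.1,0.022,0.06],
  ],
  turn=[
    [0,0,0],
    [0,0,0],
    [0,0,0],
    [0,0,0],
  ],
  fingers=1,
)

```text
clock: 11.4
tool_pos: [504.2, 138.0, 259.9]
orientation: [3.141, 0.001, -0.218]
force: [-0.1, -0.1, -0.5]
opening: 29.3
gripper_force: 0.0
```

```bash
python3 w.py w3.png
cat > p.py <<'E'
from h import *
d=load('wrist');X=xyz(d);C=w2c(X);h=hsv(d)
for y in(50.5,-19.5):
    q=(abs(C[...,1]-y)<32)&(C[...,0]<-42)&(C[...,0]>-120)&(C[...,2]>42)&(C[...,2]<60)
    if q.sum()<30: print(y,'none',q.sum());continue
    v,u=np.nonzero(max(blobs(q,20),key=lambda b:b[1])[0])
    P=np.array([w2c(onz(d,a,b,52))[:2] for a,b in zip(u,v)],np.float32);print(y,len(P),np.median(C[q][:,2]),cv2.minAreaRect(P),P.min(0),P.max(0))
E
python3 p.py
```

```text
11.45 [505.53 137.73 258.74] [ 3.14e+00  1.00e-03 -2.18e-01] ch [-126.7  -24.5  258.7] F [0.3 0.2 0.1] 33.3 0.0
50.5 1509 50.026675217186096 ((-68.16263580322266, 49.97563934326172), (51.02912521362305, 44.302669525146484), 0.09581144899129868) [-93.697655  27.841375] [-42.61212  72.11952]
-19.5 1487 50.02751464582184 ((-67.84782409667969, -18.712244033813477), (50.92750930786133, 43.22137451171875), 0.2771424651145935) [-93.39991  -40.331936] [-42.28151     2.9873745]
```

View pics/w3.png

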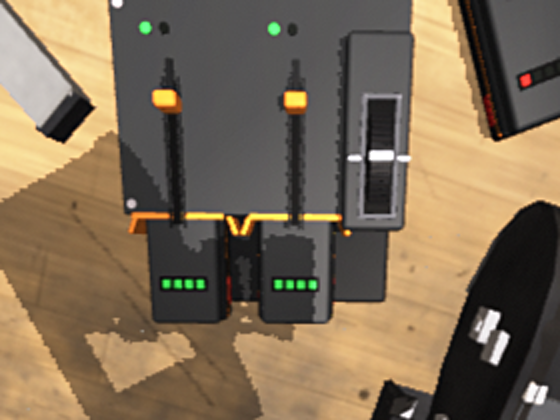

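Both packs are ejected, each with four green lamps, at (184,284) and (297,284). Their front ends are at charger x≈-93 and they are well aligned. The dial is still at white. Before carrying them to the tray I'll check the grinder's outline from the depth.

Run:
```python
from h import *
d=load('top');X=xyz(d)
# obstacles >60 high near tray: for x bins, y range
for zlo,zhi in((60,100),(100,400)):
  for x in range(540,721,20):
    q=(abs(X[...,0]-x)<10)&(X[...,1]<20)&(X[...,1]>-330)&(X[...,2]>zlo)&(X[...,2]<zhi)
    if q.any(): print(zlo,x,q.sum(),X[q][:,1].min().round(),X[q][:,1].max().round(),X[q][:,2].max().round())
yaw=.414;a=np.array([np.cos(yaw),np.sin(yaw)]);b=np.array([-a[1],a[0]])
t=np.array([666,-150.3])
for n,k in(('A',36),('B',-36)):
  for off in(-19,0):
    c=t+b*k+a*off
    q=np.abs((X[...,:2]-c)@a)<45; q&=np.abs((X[...,:2]-c)@b)<96; q&=X[...,2]>75
    print(n,off,c.round(1),q.sum(), X[q].mean(0) if q.any() else '', [((X[q][:,:2]-c)@w).min().round() for w in(-a,b,-b)] if q.any() else '')
```

```text
60 540 11 -84.0 -54.0 97.0
60 560 112 -69.0 -17.0 100.0
60 580 128 -76.0 -15.0 97.0
60 600 11 -62.0 -52.0 85.0
100 540 608 -279.0 19.0 177.0
100 560 459 -285.0 7.0 182.0
100 580 330 -292.0 -4.0 185.0
100 600 172 -292.0 -231.0 185.0
100 620 1 -240.0 -240.0 155.0
A -19 [ 634.1 -125. ] 161 [576.69905267 -59.20537581  82.59287884] [np.float64(6.0), np.float64(65.0), np.float64(-96.0)]
A 0 [ 651.5 -117.3] 80 [584.22048456 -56.96110297  81.07368668] [np.float64(25.0), np.float64(65.0), np.float64(-95.0)]
B -19 [ 663.1 -190.9] 0  
B 0 [ 680.5 -183.3] 0
```

Slot A is tight against the nozzle stub if I hold the pack by its front end. So the left pack goes to slot B now, and I'll take the right pack later with the tool turned half round. Gripping the left pack.

>>> jog_arm(
  linear=[
    [0.025,0.02,-0.03],
    [0.05,0.04,-0.06],
    [0.073,0.06,-0.1],
    [0.073,0.06,-0.145],
    [0.073,0.06,-0.185],
  ],
  turn=[
    [0,0,0],
    [0,0,0],
    [0,0,0],
    [0,0,-0.005],
    [0,0,-0.005],
  ],
  fingers=0.61,
)

```text
clock: 11.95
tool_pos: [579.3, 197.5, 68.7]
orientation: [3.138, 0.004, -0.224]
force: [0.2, 0.6, -0.4]
opening: 55.6
gripper_force: 0.0
```

>>> jog_arm(
  linear=[
    [0,0,0],
    [0,0,0],
  ],
  turn=[
    [0,0,0],
    [0,0,0],
  ],
)

```text
clock: 12.15
tool_pos: [579.6, 197.5, 72.5]
orientation: [3.14, 0.003, -0.225]
force: [-0.1, -0.3, 0.2]
opening: 55.6
gripper_force: 0.0
```

```bash
python3 -c "
from h import *
st()"
```

```text
12.15 [579.58 197.45  72.54] [ 3.14e+00  3.00e-03 -2.25e-01] ch [-67.8  50.2  72.5] F [-0.1 -0.3  0.2] 55.6 0.0
```

>>> jog_arm(
  linear=[
    [0,0,-0.015],
    [0,0,-0.022],
    [0,0,-0.026],
    [0,0,-0.03],
    [0,0,-0.03],
  ],
  turn=[
    [0,0,0],
    [0,0,0],
    [0,0,0],
    [0,0,0],
    [0,0,0],
  ],
)

```text
clock: 12.65
tool_pos: [579.4, 198.0, 44.4]
orientation: [-3.141, -0.0, -0.224]
force: [-0.9, 0.7, 0.4]
opening: 55.5
gripper_force: 0.0
```

No contact. I'll go on down and grip.

>>> jog_arm(
  linear=[
    [0,0,-0.008],
    [0,0,-0.014],
    [0,0,-0.017],
    [0,0,-0.017],
    [0,0,-0.017],
  ],
  turn=[
    [0,0,0],
    [0,0,0],
    [0,0,0],
    [0,0,0],
    [0,0,0],
  ],
)

```text
clock: 13.15
tool_pos: [579.3, 198.0, 26.9]
orientation: [3.141, 0.0, -0.224]
force: [0.4, 0.6, 0.0]
opening: 55.5
gripper_force: 0.0
```

>>> jog_arm(
  linear=[
    [0,0,0],
    [0,0,0],
    [0,0,0],
    [0,0,0],
    [0,0,0],
  ],
  turn=[
    [0,0,0],
    [0,0,0],
    [0,0,0],
    [0,0,0],
    [0,0,0],
  ],
  fingers=0,
  grip_force=30,
)

```text
clock: 13.65
tool_pos: [579.4, 198.2, 27.2]
orientation: [-3.141, -0.0, -0.224]
force: [-0.8, 0.8, -0.4]
opening: 50.1
gripper_force: 30.0
```

```bash
python3 -c "
from h import *
st()"
```

```text
13.65 [579.43 198.22  27.18] [-3.141 -0.    -0.224] ch [-68.1  50.9  27.2] F [-0.8  0.8 -0.4] 50.1 29.987381100654602
```

>>> jog_arm(
  linear=[
    [-0.01,0.0023,0.0005],
    [-0.02,0.0045,0.001],
    [-0.03,0.0068,0.001],
    [-0.041,0.0093,0.001],
    [-0.043,0.0098,0.001],
  ],
  turn=[
    [0,0,0],
    [0,0,0],
    [0,0,0],
    [0,0,0],
    [0,0,0],
  ],
)

```text
clock: 14.15
tool_pos: [533.8, 207.9, 27.8]
orientation: [3.14, 0.002, -0.223]
force: [0.2, -0.2, -2.6]
opening: 49.3
gripper_force: 30.0
```

>>> jog_arm(
  linear=[
    [0,0,0.015],
    [0,0,0.045],
    [0,0,0.08],
    [0,0,0.11],
    [0,0,0.125],
  ],
  turn=[
    [0,0,0],
    [0,0,0],
    [0,0,0],
    [0,0,0],
    [0,0,0],
  ],
)

```text
clock: 14.65
tool_pos: [537.5, 208.3, 156.2]
orientation: [-3.139, -0.005, -0.224]
force: [0.1, 0.7, -3.2]
opening: 49.9
gripper_force: 30.0
```

>>> jog_arm(
  linear=[
    [0.025,-0.02,0],
    [0.06,-0.047,0],
    [0.095,-0.074,0],
    [0.13,-0.1,0],
    [0.152,-0.118,0],
  ],
  turn=[
    [0,0,0],
    [0,0,0],
    [0,0,0],
    [0,0,0],
    [0,0,0],
  ],
)

```text
clock: 15.15
tool_pos: [690.4, 87.7, 152.6]
orientation: [3.141, -0.001, -0.225]
force: [-0.1, 0.8, -3.0]
opening: 49.9
gripper_force: 30.0
```

```bash
python3 -c "
from h import *
st()"
```

```text
15.15 [690.36  87.69 152.59] [ 3.141e+00 -1.000e-03 -2.250e-01] ch [ 64.6 -32.3 152.6] F [-0.1  0.8 -3. ] 49.9 29.98698502779007
```

>>> jog_arm(
  linear=[
    [0,-0.03,0],
    [0,-0.07,0],
    [0,-0.115,0],
    [-0.003,-0.16,0],
    [-0.01,-0.2,0],
  ],
  turn=[
    [0,0,0.1],
    [0,0,0.23],
    [0,0,0.36],
    [0,0,0.49],
    [0,0,0.6],
  ],
)

```text
clock: 15.65
tool_pos: [678.2, -112.3, 152.6]
orientation: [3.141, 0.0, 0.38]
force: [0.5, 0.1, -2.7]
opening: 49.9
gripper_force: 30.0
```

>>> jog_arm(
  linear=[
    [-0.01,-0.04,0],
    [-0.016,-0.078,0],
    [-0.017,-0.079,-0.03],
    [-0.017,-0.079,-0.06],
    [-0.017,-0.079,-0.09],
  ],
  turn=[
    [0,0,0.038],
    [0,0,0.038],
    [0,0,0.038],
    [0,0,0.038],
    [0,0,0.038],
  ],
)

```text
clock: 16.15
tool_pos: [660.9, -189.8, 62.1]
orientation: [3.141, -0.0, 0.413]
force: [1.0, -0.1, -2.8]
opening: 49.9
gripper_force: 30.0
```

>>> jog_arm(
  linear=[
    [0,0,0],
    [0,0,0],
  ],
  turn=[
    [0,0,0],
    [0,0,0],
  ],
)

```text
clock: 16.35
tool_pos: [661.3, -189.1, 63.0]
orientation: [-3.141, 0.001, 0.414]
force: [0.7, -0.2, -2.4]
opening: 50.0
gripper_force: 30.0
```

```bash
python3 w.py
python3 - <<'E'
from h import *
st()
d=load('wrist');h=hsv(d);X=xyz(d)
g=(h[...,0]>65)&(h[...,0]<95)&(h[...,1]>90)&(h[...,2]>60)&(X[...,2]<14)&(X[...,1]<-50)
for b,a,c in blobs(g,60):
    v,u=np.nonzero(b);P=np.array([onz(d,p,q,8)[:2] for p,q in zip(u,v)],np.float32);print(a,c,cv2.minAreaRect(P),[P[i].round(1) for i in(P[:,0].argmax(),P[:,1].argmax(),P[:,0].argmin(),P[:,1].argmin())])
cv2.imwrite('pics/w4.png',cv2.cvtColor(d['img'],cv2.COLOR_RGB2BGR))
E
```

```text
16.4 [ 662.32 -189.36   64.45] [ 3.14e+00 -2.00e-03  4.14e-01] ch [  98.8 -308.6   64.5] F [ 0.2  0.7 -1.5] 49.5 29.986708760261536
16.4 [ 662.32 -189.36   64.45] [ 3.14e+00 -2.00e-03  4.14e-01] ch [  98.8 -308.6   64.5] F [ 0.2  0.7 -1.5] 49.5 29.986708760261536
3157 [226.4222363  166.68957871] ((667.4075927734375, -151.48765563964844), (116.38487243652344, 138.671142578125), 23.7291259765625) [array([ 748. , -190.6], dtype=float32), array([692.4, -65.5], dtype=float32), array([ 591.7, -109.8], dtype=float32), array([ 672.4, -224.6], dtype=float32)]
```

View pics/w4.png

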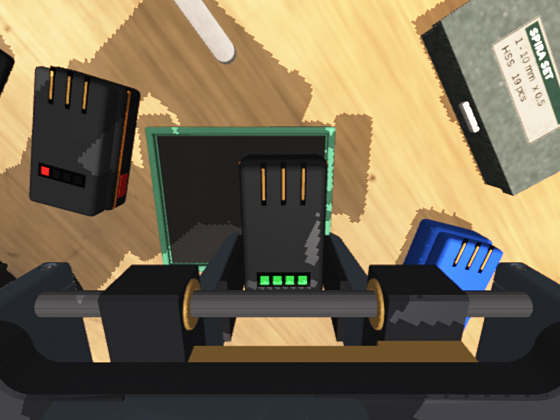

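Pack is held level over the tray's right half, with the tray rim at (150-333,127). It needs a (+2,-2) mm shift, then it can be lowered.

>>> jog_arm(
  linear=[
    [0.002,-0.002,-0.01],
    [0.002,-0.002,-0.022],
    [0.002,-0.002,-0.032],
    [0.002,-0.002,-0.039],
    [0.002,-0.002,-0.042],
  ],
  turn=[
    [0,0,0],
    [0,0,0],
    [0,0,0],
    [0,0,0],
    [0,0,0],
  ],
)

```text
clock: 16.9
tool_pos: [662.3, -190.9, 20.2]
orientation: [-3.14, 0.002, 0.414]
force: [-6.1, 1.4, 10.5]
opening: 49.9
gripper_force: 30.0
```

>>> jog_arm(
  linear=[
    [0,0,-0.001],
    [0,0,-0.002],
    [0,0,-0.002],
  ],
  turn=[
    [0,0,0],
    [0,0,0],
    [0,0,0],
  ],
)

```text
clock: 17.2
tool_pos: [662.8, -191.0, 20.2]
orientation: [-3.141, 0.0, 0.414]
force: [-4.0, 1.2, 5.3]
opening: 49.9
gripper_force: 30.0
```

>>> jog_arm(
  linear=[
    [0,0,0],
    [0,0,0],
    [0,0,0.03],
    [0,0,0.08],
    [0,0.03,0.12],
  ],
  turn=[
    [0,0,0],
    [0,0,0],
    [0,0,0],
    [0,0,0],
    [0,0,0],
  ],
  fingers=0.68,
)

```text
clock: 17.7
tool_pos: [664.4, -164.3, 141.0]
orientation: [3.138, -0.002, 0.41]
force: [0.9, 0.9, 0.8]
opening: 61.9
gripper_force: 0.0
```

>>> jog_arm(
  linear=[
    [-0.005,0.03,0.02],
    [-0.01,0.065,0.02],
    [-0.015,0.1,0.02],
    [-0.02,0.122,0.02],
    [-0.02,0.122,0.02],
  ],
  turn=[
    [0,0,-0.1],
    [0,0,-0.2],
    [0,0,-0.286],
    [0,0,-0.286],
    [0,0,-0.286],
  ],
  fingers=0.8,
)

```text
clock: 18.2
tool_pos: [643.3, -36.4, 159.4]
orientation: [-3.141, -0.001, 0.131]
force: [0.2, -0.7, -0.3]
opening: 72.8
gripper_force: 0.0
```

```bash
python3 w.py
cat > q.py <<'E'
from h import *
d=load('wrist');X=xyz(d)
for n,zt,cx,cy in(('flat_b',42,667,-33),('trayB',45,681,-184),('trayA',45,652,-118)):
    f=(X[...,2]>zt-7)&(X[...,2]<zt+8)&(np.hypot(X[...,0]-cx,X[...,1]-cy)<58)
    bl=blobs(f,100)
    if not bl: print(n,'none');continue
    b=max(bl,key=lambda b:b[1]);v,u=np.nonzero(b[0])
    P=np.array([onz(d,p,q,zt)[:2] for p,q in zip(u,v)],np.float32);print(n,b[1],np.median(X[b[0]][:,2]).round(1),cv2.minAreaRect(P))
E
python3 q.py
```

```text
18.25 [643.65 -38.13 159.3 ] [ 3.141e+00 -1.000e-03  1.300e-01] ch [  47.  -165.3  159.3] F [-0.7  1.   0.1] 72.8 0.0
flat_b 3787 40.0 ((668.5382080078125, -33.68610382080078), (87.0474624633789, 43.24990463256836), 7.227478981018066)
trayB 3871 43.0 ((679.8089599609375, -180.5292205810547), (87.91715240478516, 44.697017669677734), 23.706689834594727)
trayA 475 42.5 ((674.35400390625, -164.56031799316406), (60.386436462402344, 11.016433715820312), 24.08199119567871)
```

Slot B pack is placed well, centred at about x=0, y=-32 in the tray frame. Now I'll grip flat_b toward its rear end.

>>> jog_arm(
  linear=[
    [0.0005,0.0015,-0.04],
    [0.0005,0.0015,-0.08],
    [0.0005,0.0015,-0.11],
    [0.0005,0.0015,-0.13],
    [0.0005,0.0015,-0.141],
  ],
  turn=[
    [0,0,0],
    [0,0,0],
    [0,0,0],
    [0,0,0],
    [0,0,0],
  ],
)

```text
clock: 18.75
tool_pos: [643.2, -39.1, 15.7]
orientation: [3.142, 0.003, 0.127]
force: [0.8, -0.7, -0.1]
opening: 73.0
gripper_force: 0.0
```

>>> jog_arm(
  linear=[
    [0,0,0],
    [0,0,0],
    [0,0,0],
    [0,0,0],
    [0,0,0],
  ],
  turn=[
    [0,0,0],
    [0,0,0],
    [0,0,0],
    [0,0,0],
    [0,0,0],
  ],
  fingers=0,
  grip_force=30,
)

```text
clock: 19.25
tool_pos: [644.9, -37.9, 19.6]
orientation: [3.141, -0.003, 0.128]
force: [0.2, -0.3, 3.4]
opening: 49.9
gripper_force: 29.9
```

```bash
python3 -c "
from h import *
st()"
```

```text
19.25 [644.87 -37.86  19.55] [ 3.141e+00 -3.000e-03  1.280e-01] ch [  48.2 -164.8   19.6] F [ 0.2 -0.3  3.4] 49.9 29.94489312171936
```

>>> jog_arm(
  linear=[
    [0,0,0.02],
    [0,0,0.06],
    [0.005,0.01,0.1],
    [0.012,0.04,0.13],
    [0.015,0.08,0.13],
  ],
  turn=[
    [0,0,0],
    [0,0,0],
    [0,0,0],
    [0,0,-0.05],
    [0,0,-0.15],
  ],
)

```text
clock: 19.75
tool_pos: [662.1, 41.8, 153.7]
orientation: [-3.142, -0.011, -0.028]
force: [0.8, -0.2, -1.8]
opening: 49.7
gripper_force: 29.9
```

>>> jog_arm(
  linear=[
    [-0.026,0.033,0],
    [-0.052,0.067,0],
    [-0.078,0.1,0],
    [-0.105,0.135,0],
    [-0.13,0.167,0],
  ],
  turn=[
    [0,0,-0.1],
    [0,0,-0.2],
    [0,0,-0.202],
    [0,0,-0.202],
    [0,0,-0.202],
  ],
)

```text
clock: 20.25
tool_pos: [526.7, 210.5, 147.7]
orientation: [3.141, 0.001, -0.224]
force: [0.1, 1.1, -3.0]
opening: 50.0
gripper_force: 29.9
```

>>> jog_arm(
  linear=[
    [0,0,-0.04],
    [0,0,-0.08],
    [0,0,-0.09],
    [0,0,-0.09],
    [0,0,-0.09],
  ],
  turn=[
    [0,0,0],
    [0,0,0],
    [0,0,0],
    [0,0,0],
    [0,0,0],
  ],
)

```text
clock: 20.75
tool_pos: [530.1, 209.5, 59.3]
orientation: [-3.14, -0.002, -0.225]
force: [0.6, 0.1, -2.6]
opening: 50.1
gripper_force: 29.9
```

```bash
python3 w.py
python3 - <<'E'
from h import *
d=load('wrist');X=xyz(d);C=w2c(X)
s=d['s'];zt=s['tool_pos'][2]-18.5+42
f=(abs(X[...,2]-zt)<9)&(abs(C[...,1]-50)<35)&(C[...,0]<-5)&(C[...,0]>-130)
b=max(blobs(f,100),key=lambda b:b[1]);v,u=np.nonzero(b[0])
P=np.array([w2c(onz(d,p,q,zt))[:2] for p,q in zip(u,v)],np.float32);print(b[1],zt,np.median(X[b[0]][:,2]),cv2.minAreaRect(P),P.min(0),P.max(0))
E
```

```text
20.8 [530.44 209.62  59.87] [-3.14e+00 -3.00e-03 -2.25e-01] ch [-118.4   51.1   59.9] F [ 0.6  0.4 -2. ] 49.9 29.94513899087906
10890 82.82856015887765 79.78754061137948 ((-88.37663269042969, 50.81409454345703), (75.9468002319336, 42.242000579833984), 0.21039821207523346) [-126.27463    29.606272] [-50.44426  72.05499]
```

Flat_b is aligned: y = 50.8 against 50.5 in charger mm, yaw exact. I'll lower it and feed it in.

>>> jog_arm(
  linear=[
    [0,0,-0.012],
    [0,0,-0.022],
    [0,0,-0.028],
    [0,0,-0.029],
    [0,0,-0.029],
  ],
  turn=[
    [0,0,0],
    [0,0,0],
    [0,0,0],
    [0,0,0],
    [0,0,0],
  ],
)

```text
clock: 21.3
tool_pos: [528.6, 209.3, 28.8]
orientation: [3.141, 0.0, -0.224]
force: [0.2, 0.1, -2.5]
opening: 49.9
gripper_force: 30.0
```

>>> jog_arm(
  linear=[
    [0.004,-0.0013,0],
    [0.01,-0.0027,0],
    [0.016,-0.0041,0],
    [0.022,-0.0055,0],
    [0.028,-0.0068,0],
  ],
  turn=[
    [0,0,0],
    [0,0,0],
    [0,0,0],
    [0,0,0],
    [0,0,0],
  ],
)

```text
clock: 21.8
tool_pos: [556.8, 202.6, 29.2]
orientation: [3.142, 0.001, -0.225]
force: [-3.5, 1.6, 2.2]
opening: 50.0
gripper_force: 30.0
```

```bash
python3 -c "
from h import *
st()"
```

```text
21.8 [556.78 202.55  29.21] [ 3.142e+00  1.000e-03 -2.250e-01] ch [-91.1  50.1  29.2] F [-3.5  1.6  2.2] 50.0 29.99924272298813
```

>>> jog_arm(
  linear=[
    [0.006,-0.0014,0.0005],
    [0.012,-0.0027,0.0005],
    [0.018,-0.0041,0.0005],
    [0.023,-0.0052,0.0005],
    [0.028,-0.0064,0.0005],
  ],
  turn=[
    [0,0,0],
    [0,0,0],
    [0,0,0],
    [0,0,0],
    [0,0,0],
  ],
)

```text
clock: 22.3
tool_pos: [584.6, 196.2, 29.6]
orientation: [3.141, 0.001, -0.224]
force: [-2.6, 1.6, 1.3]
opening: 49.8
gripper_force: 30.0
```

```bash
python3 -c "
from h import *
st()"
```

```text
22.3 [584.64 196.16  29.62] [ 3.141e+00  1.000e-03 -2.240e-01] ch [-62.5  50.   29.6] F [-2.6  1.6  1.3] 49.8 29.998978972434998
```

>>> jog_arm(
  linear=[
    [0,0,0],
    [0,0,0],
    [0,0,0.02],
    [0,0,0.045],
    [-0.025,0.0057,0.045],
  ],
  turn=[
    [0,0,0],
    [0,0,0],
    [0,0,0],
    [0,0,0],
    [0,0,0],
  ],
  fingers=0.6,
)

```text
clock: 22.8
tool_pos: [565.1, 202.4, 78.2]
orientation: [-3.136, -0.01, -0.225]
force: [-0.9, 1.1, 0.9]
opening: 54.7
gripper_force: 0.0
```

>>> jog_arm(
  linear=[
    [-0.027,0.006,0],
    [-0.027,0.006,0],
    [-0.027,0.006,0],
    [-0.027,0.006,0],
    [-0.027,0.006,0],
  ],
  turn=[
    [0,0,0],
    [0,0,0],
    [0,0,0],
    [0,0,0],
    [0,0,0],
  ],
  fingers=0,
)

```text
clock: 23.3
tool_pos: [533.8, 207.7, 74.5]
orientation: [-3.141, -0.001, -0.225]
force: [-1.2, 0.0, 0.5]
opening: 17.9
gripper_force: 0.0
```

>>> jog_arm(
  linear=[
    [0,0,-0.02],
    [0,0,-0.04],
    [0,0,-0.049],
    [0,0,-0.049],
    [0,0,-0.049],
  ],
  turn=[
    [0,0,0],
    [0,0,0],
    [0,0,0],
    [0,0,0],
    [0,0,0],
  ],
)

```text
clock: 23.8
tool_pos: [533.4, 207.9, 25.8]
orientation: [-3.141, -0.001, -0.224]
force: [0.4, -0.6, -0.3]
opening: 0.3
gripper_force: 0.0
```

```bash
python3 -c "
from h import *
st()"; python3 w.py; python3 p.py
```

```text
23.8 [533.42 207.87  25.84] [-3.141e+00 -1.000e-03 -2.240e-01] ch [-115.1   50.1   25.8] F [ 0.4 -0.6 -0.3] 0.3 0.0
23.85 [533.62 207.98  26.23] [-3.141e+00 -1.000e-03 -2.240e-01] ch [-114.9   50.2   26.2] F [0.4 0.1 1. ] 0.6 0.0
50.5 6815 50.1274068704176 ((-61.61151123046875, 49.903289794921875), (42.53499984741211, 39.50334548950195), 89.91355895996094) [-81.39224   28.624361] [-41.828106  71.171875]
-19.5 8843 50.0265901464752 ((-67.06256866455078, -15.441011428833008), (44.56850051879883, 50.99589157104492), 89.75402069091797) [-92.540054 -37.827072] [-41.471386    6.8511615]
```

Flat_b is in and square. I'll push it home with the fingers shut.

>>> jog_arm(
  linear=[
    [0.007,-0.0016,0],
    [0.014,-0.0032,0],
    [0.021,-0.0048,0],
    [0.028,-0.0064,0],
    [0.034,-0.0077,0],
  ],
  turn=[
    [0,0,0],
    [0,0,0],
    [0,0,0],
    [0,0,0],
    [0,0,0],
  ],
)

```text
clock: 24.35
tool_pos: [567.0, 200.1, 25.7]
orientation: [3.142, 0.001, -0.224]
force: [-5.0, 0.9, 2.0]
opening: 0.5
gripper_force: 2.0
```

>>> jog_arm(
  linear=[
    [0.006,-0.0014,0],
    [0.012,-0.0027,0],
    [0.017,-0.0039,0],
    [0.02,-0.0045,0],
    [0.021,-0.0048,0],
  ],
  turn=[
    [0,0,0],
    [0,0,0],
    [0,0,0],
    [0,0,0],
    [0,0,0],
  ],
)

```text
clock: 24.85
tool_pos: [588.1, 195.3, 25.5]
orientation: [-3.142, 0.0, -0.224]
force: [-4.1, 1.5, 3.6]
opening: 0.7
gripper_force: 2.3
```

```bash
python3 -c "
from h import *
st()"
```

```text
24.85 [588.06 195.29  25.49] [-3.142  0.    -0.224] ch [-59.   49.9  25.5] F [-4.1  1.5  3.6] 0.7 2.2671856731176376
```

>>> jog_arm(
  linear=[
    [0.002,-0.0005,0],
    [0.003,-0.0007,0],
    [0.004,-0.0009,0],
    [0.004,-0.0009,0],
  ],
  turn=[
    [0,0,0],
    [0,0,0],
    [0,0,0],
    [0,0,0],
  ],
)

```text
clock: 25.25
tool_pos: [590.5, 194.7, 25.5]
orientation: [3.141, 0.003, -0.224]
force: [-5.8, 2.3, 3.7]
opening: 0.2
gripper_force: 3.4
```

```bash
python3 -c "
from h import *
st()"
```

```text
25.25 [590.49 194.67  25.49] [ 3.141e+00  3.000e-03 -2.240e-01] ch [-56.5  49.9  25.5] F [-5.8  2.3  3.7] 0.2 3.3919818699359894
```

>>> jog_arm(
  linear=[
    [0.0015,-0.0003,0],
    [0.002,-0.0005,0],
    [0.002,-0.0005,0],
  ],
  turn=[
    [0,0,0],
    [0,0,0],
    [0,0,0],
  ],
)

```text
clock: 25.55
tool_pos: [590.5, 194.6, 25.5]
orientation: [3.141, 0.006, -0.225]
force: [-12.2, 4.6, 6.8]
opening: 0.4
gripper_force: 5.8
```

```bash
python3 -c "
from h import *
st()"
```

```text
25.55 [590.53 194.65  25.53] [ 3.141  0.006 -0.225] ch [-56.5  49.9  25.5] F [-12.2   4.6   6.8] 0.4 5.849563702940941
```

Hard stop reached: it's home. I'll back off, lift and turn the tool half round for the right pack.

>>> jog_arm(
  linear=[
    [-0.01,0.0023,0],
    [-0.025,0.0057,0],
    [-0.025,0.0057,0.04],
    [-0.025,0.0057,0.09],
    [-0.025,0.0057,0.14],
  ],
  turn=[
    [0,0,0],
    [0,0,0],
    [0,0,0],
    [0,0,0],
    [0,0,0.1],
  ],
  fingers=0,
)

```text
clock: 26.05
tool_pos: [569.3, 199.1, 166.7]
orientation: [3.14, -0.002, -0.121]
force: [1.4, 0.9, -0.5]
opening: 0.5
gripper_force: 0.0
```

>>> jog_arm(
  linear=[
    [0,0,0.04],
    [0,0,0.06],
    [0,0,0.06],
    [0,0,0.06],
    [0,0,0.06],
  ],
  turn=[
    [0,0,0.14],
    [0,0,0.28],
    [0,0,0.42],
    [0,0,0.56],
    [0,0,0.7],
  ],
)

```text
clock: 26.55
tool_pos: [569.8, 199.1, 225.8]
orientation: [3.139, -0.002, 0.581]
force: [-0.3, 0.5, -0.3]
opening: 0.4
gripper_force: 0.0
```

```bash
python3 w.py
python3 - <<'E'
from h import *
d=load('wrist');s=d['s'];print(s['joints'].round(2))
X=xyz(d);C=w2c(X)
for y in(50.5,-19.5):
  q=(abs(C[...,1]-y)<20)&(C[...,0]<-32)&(C[...,0]>-130)&(C[...,2]>44)&(C[...,2]<54)
  print(y,q.sum(),C[q][:,0].min() if q.any() else '')
E
```

```text
26.6 [569.69 199.14 225.6 ] [ 3.139e+00 -2.000e-03  5.850e-01] ch [-77.8  49.6 225.6] F [-0.2  0.5  1.1] -0.0 0.0
[ 0.32  0.36  1.48 -0.    1.3   1.31]
50.5 174 -38.97925180211038
-19.5 1478 -94.34211047810592
```

>>> jog_arm(
  linear=[
    [0,0,0],
    [0,0,0],
    [0,0,0],
    [0,0,0],
    [0,0,0],
  ],
  turn=[
    [0,0,0.14],
    [0,0,0.28],
    [0,0,0.42],
    [0,0,0.56],
    [0,0,0.7],
  ],
  fingers=0.8,
)

```text
clock: 27.1
tool_pos: [569.6, 199.2, 225.4]
orientation: [3.139, 0.0, 1.279]
force: [-0.1, -1.0, -0.2]
opening: 37.7
gripper_force: 0.0
```

>>> jog_arm(
  linear=[
    [0,0,0],
    [0,0,0],
    [0,0,0],
    [0,0,0],
    [0,0,0],
  ],
  turn=[
    [0,0,0.14],
    [0,0,0.28],
    [0,0,0.42],
    [0,0,0.56],
    [0,0,0.7],
  ],
)

```text
clock: 27.6
tool_pos: [569.6, 199.2, 225.3]
orientation: [3.14, 0.002, 1.979]
force: [-0.2, 0.6, 1.3]
opening: 72.2
gripper_force: 0.0
```

>>> jog_arm(
  linear=[
    [0,-0.01,0],
    [-0.002,-0.025,0],
    [-0.004,-0.04,0],
    [-0.005,-0.055,0],
    [-0.0055,-0.0695,0],
  ],
  turn=[
    [0,0,0.14],
    [0,0,0.28],
    [0,0,0.42],
    [0,0,0.56],
    [0,0,0.7],
  ],
)

```text
clock: 28.1
tool_pos: [563.9, 129.0, 225.4]
orientation: [3.141, 0.002, 2.679]
force: [1.0, 0.8, 0.2]
opening: 73.5
gripper_force: 0.0
```

>>> jog_arm(
  linear=[
    [0,0,0],
    [0,0,0],
    [0,0,0],
  ],
  turn=[
    [0,0,0.14],
    [0,0,0.24],
    [0,0,0.24],
  ],
)

```text
clock: 28.4
tool_pos: [563.9, 129.5, 225.4]
orientation: [-3.141, 0.002, 2.913]
force: [0.5, -0.9, -0.6]
opening: 72.8
gripper_force: 0.0
```

```bash
python3 -c "
from h import *
print(st()['joints'].round(2))"
```

```text
28.4 [563.88 129.53 225.45] [-3.141e+00  2.000e-03  2.913e+00] ch [-68.  -19.6 225.4] F [ 0.5 -0.9 -0.6] 72.8 0.0
[ 0.21  0.32  1.54 -0.    1.28 -1.14]
```

>>> jog_arm(
  linear=[
    [0,0,-0.04],
    [0,0,-0.08],
    [0,0,-0.115],
    [0,0,-0.14],
    [0,0,-0.155],
  ],
  turn=[
    [0,0,0.005],
    [0,0,0.005],
    [0,0,0.005],
    [0,0,0.005],
    [0,0,0.005],
  ],
)

```text
clock: 28.9
tool_pos: [562.4, 129.7, 68.0]
orientation: [-3.14, -0.002, 2.917]
force: [-0.7, 0.3, 0.6]
opening: 72.9
gripper_force: 0.0
```

>>> jog_arm(
  linear=[
    [0,0,-0.015],
    [0,0,-0.03],
    [0,0,-0.04],
    [0,0,-0.043],
    [0,0,-0.043],
  ],
  turn=[
    [0,0,0],
    [0,0,0],
    [0,0,0],
    [0,0,0],
    [0,0,0],
  ],
)

```text
clock: 29.4
tool_pos: [563.4, 130.1, 27.4]
orientation: [-3.142, 0.0, 2.92]
force: [0.1, -0.3, 0.7]
opening: 73.2
gripper_force: 0.0
```

>>> jog_arm(
  linear=[
    [0,0,0],
    [0,0,0],
    [0,0,0],
    [0,0,0],
    [0,0,0],
  ],
  turn=[
    [0,0,0],
    [0,0,0],
    [0,0,0],
    [0,0,0],
    [0,0,0],
  ],
  fingers=0,
  grip_force=30,
)

```text
clock: 29.9
tool_pos: [563.6, 130.3, 28.1]
orientation: [3.141, 0.001, 2.92]
force: [-0.0, 0.1, 3.1]
opening: 50.1
gripper_force: 30.0
```

```bash
python3 -c "
from h import *
st()"
```

```text
29.9 [563.61 130.31  28.14] [3.141e+00 1.000e-03 2.920e+00] ch [-68.4 -18.9  28.1] F [-0.   0.1  3.1] 50.1 29.993915855884552
```

>>> jog_arm(
  linear=[
    [-0.008,0.0018,0.0005],
    [-0.016,0.0036,0.0005],
    [-0.025,0.0057,0.0005],
    [-0.034,0.0077,0.0005],
    [-0.039,0.0089,0.0005],
  ],
  turn=[
    [0,0,0],
    [0,0,0],
    [0,0,0],
    [0,0,0],
    [0,0,0],
  ],
)

```text
clock: 30.4
tool_pos: [523.2, 139.2, 28.2]
orientation: [3.142, -0.0, 2.921]
force: [1.9, -0.7, -0.3]
opening: 50.1
gripper_force: 30.0
```

>>> jog_arm(
  linear=[
    [-0.001,0,0.004],
    [-0.001,0,0.03],
    [-0.001,0.005,0.06],
    [-0.001,0.01,0.095],
    [-0.001,0.01,0.125],
  ],
  turn=[
    [0,0,0],
    [0,0,0],
    [0,0,0],
    [0,0,0],
    [0,0,0],
  ],
)

```text
clock: 30.9
tool_pos: [522.4, 149.4, 154.1]
orientation: [-3.141, -0.002, 2.921]
force: [0.9, 0.3, -2.4]
opening: 49.5
gripper_force: 30.0
```

```bash
python3 -c "
from h import *
st()"
```

```text
30.9 [522.37 149.36 154.14] [-3.141e+00 -2.000e-03  2.921e+00] ch [-112.9   -9.4  154.1] F [ 0.9  0.3 -2.4] 49.5 29.99268740415573
```

>>> jog_arm(
  linear=[
    [0.03,-0.006,0],
    [0.07,-0.015,0],
    [0.11,-0.025,0],
    [0.15,-0.04,0],
    [0.168,-0.05,0],
  ],
  turn=[
    [0,0,0],
    [0,0,-0.1],
    [0,0,-0.24],
    [0,0,-0.38],
    [0,0,-0.52],
  ],
)

```text
clock: 31.4
tool_pos: [693.3, 97.8, 151.6]
orientation: [-3.141, -0.0, 2.394]
force: [-0.1, 0.6, -1.9]
opening: 49.8
gripper_force: 30.0
```

>>> jog_arm(
  linear=[
    [0.003,-0.01,0],
    [0.006,-0.02,0],
    [0.01,-0.035,0],
    [0.01,-0.05,0],
    [0.01,-0.07,0],
  ],
  turn=[
    [0,0,-0.14],
    [0,0,-0.28],
    [0,0,-0.42],
    [0,0,-0.56],
    [0,0,-0.7],
  ],
)

```text
clock: 31.9
tool_pos: [700.2, 29.1, 151.8]
orientation: [-3.138, -0.001, 1.696]
force: [1.1, -0.5, -2.3]
opening: 50.1
gripper_force: 30.0
```

>>> jog_arm(
  linear=[
    [0,-0.02,0],
    [0,-0.045,0],
    [0,-0.07,0],
    [0,-0.1,0],
    [-0.01,-0.125,0],
  ],
  turn=[
    [0,0,-0.14],
    [0,0,-0.28],
    [0,0,-0.42],
    [0,0,-0.56],
    [0,0,-0.7],
  ],
)

```text
clock: 32.4
tool_pos: [690.9, -97.2, 151.8]
orientation: [-3.14, 0.001, 0.995]
force: [-0.6, -0.3, -1.8]
opening: 50.0
gripper_force: 30.0
```

>>> jog_arm(
  linear=[
    [-0.01,-0.01,0],
    [-0.018,-0.015,0],
    [-0.02,-0.015,0],
    [-0.02,-0.015,0],
    [-0.02,-0.015,0],
  ],
  turn=[
    [0,0,-0.14],
    [0,0,-0.28],
    [0,0,-0.42],
    [0,0,-0.56],
    [0,0,-0.587],
  ],
)

```text
clock: 32.9
tool_pos: [670.3, -110.9, 152.2]
orientation: [-3.14, 0.002, 0.412]
force: [0.7, 0.4, -2.6]
opening: 49.6
gripper_force: 30.0
```

```bash
python3 -c "
from h import *
st()"; python3 w.py
```

```text
32.9 [ 670.26 -110.87  152.23] [-3.14e+00  2.00e-03  4.12e-01] ch [  89.1 -230.3  152.2] F [ 0.7  0.4 -2.6] 49.6 29.993391931056976
32.95 [ 670.48 -110.82  152.33] [-3.14e+00  2.00e-03  4.14e-01] ch [  89.4 -230.2  152.3] F [ 0.4 -0.1 -2.5] 50.0 29.993154108524323
```

>>> jog_arm(
  linear=[
    [-0.0005,0,-0.04],
    [-0.0005,0,-0.075],
    [-0.0005,0,-0.1],
    [-0.0005,0,-0.11],
    [-0.0005,0,-0.11],
  ],
  turn=[
    [0,0,0],
    [0,0,0],
    [0,0,0],
    [0,0,0],
    [0,0,0],
  ],
)

```text
clock: 33.45
tool_pos: [669.7, -110.7, 41.3]
orientation: [-3.14, 0.003, 0.415]
force: [0.4, -0.1, -2.9]
opening: 49.8
gripper_force: 30.0
```

>>> jog_arm(
  linear=[
    [0,0,-0.008],
    [0,0,-0.014],
    [0,0,-0.018],
    [0,0,-0.02],
    [0,0,-0.02],
  ],
  turn=[
    [0,0,0],
    [0,0,0],
    [0,0,0],
    [0,0,0],
    [0,0,0],
  ],
)

```text
clock: 33.95
tool_pos: [670.7, -111.0, 23.0]
orientation: [3.142, 0.0, 0.414]
force: [0.5, -0.6, -2.4]
opening: 50.1
gripper_force: 30.0
```

```bash
python3 -c "
from h import *
st()"
```

```text
33.95 [ 670.7  -111.     23.02] [3.142 0.    0.414] ch [  89.6 -230.3   23. ] F [ 0.5 -0.6 -2.4] 50.1 29.992656111717224
```

>>> jog_arm(
  linear=[
    [0,0,-0.001],
    [0,0,-0.002],
    [0,0,-0.0025],
  ],
  turn=[
    [0,0,0],
    [0,0,0],
    [0,0,0],
  ],
)

```text
clock: 34.25
tool_pos: [671.0, -111.0, 21.2]
orientation: [3.141, -0.001, 0.414]
force: [-0.9, 0.2, 2.8]
opening: 49.8
gripper_force: 30.0
```

>>> jog_arm(
  linear=[
    [0,0,0],
    [0,0,0],
    [0,0,0],
    [0,0,0.02],
    [0,0,0.05],
  ],
  turn=[
    [0,0,0],
    [0,0,0],
    [0,0,0],
    [0,0,0],
    [0,0,0],
  ],
  fingers=0.6,
)

```text
clock: 34.75
tool_pos: [669.2, -110.8, 69.0]
orientation: [-3.139, 0.004, 0.414]
force: [0.7, 0.3, 0.5]
opening: 54.9
gripper_force: 0.0
```

>>> jog_arm(
  linear=[
    [0,0,0.05],
    [0,0.01,0.1],
    [0,0.05,0.14],
    [0,0.09,0.16],
    [0,0.12,0.16],
  ],
  turn=[
    [0,0,0],
    [0,0,0],
    [0,0,-0.1],
    [0,0,-0.24],
    [0,0,-0.38],
  ],
  fingers=0,
)

```text
clock: 35.25
tool_pos: [672.6, 11.0, 235.9]
orientation: [-3.141, -0.01, 0.028]
force: [0.6, -0.6, -1.0]
opening: 17.6
gripper_force: 0.0
```

>>> jog_arm(
  linear=[
    [-0.04,0.02,0],
    [-0.08,0.04,0],
    [-0.12,0.05,0],
    [-0.12,0.05,0],
  ],
  turn=[
    [0,0,-0.13],
    [0,0,-0.258],
    [0,0,-0.258],
    [0,0,-0.258],
  ],
)

```text
clock: 35.65
tool_pos: [545.4, 60.2, 230.7]
orientation: [3.141, 0.004, -0.222]
force: [1.8, -0.3, -0.1]
opening: 0.6
gripper_force: 0.0
```

```bash
python3 w.py; python3 q.py; python3 -c "
from h import *
d=load('wrist');cv2.imwrite('pics/w5.png',cv2.cvtColor(d['img'],cv2.COLOR_RGB2BGR))"
```

```text
35.7 [548.7   59.64 231.2 ] [ 3.142 -0.    -0.222] ch [-67.2 -91.1 231.2] F [ 0.6  0.3 -0.6] 0.8 0.0
flat_b 168 41.8 ((674.7466430664062, -87.70198059082031), (24.25291633605957, 9.381488800048828), 23.39484405517578)
trayB 3106 43.0 ((676.3025512695312, -180.97476196289062), (84.07273864746094, 45.855712890625), 23.760486602783203)
trayA 3592 43.0 ((652.066650390625, -116.55840301513672), (89.3028564453125, 44.78932571411133), 23.60161781311035)
```

View pics/w5.png

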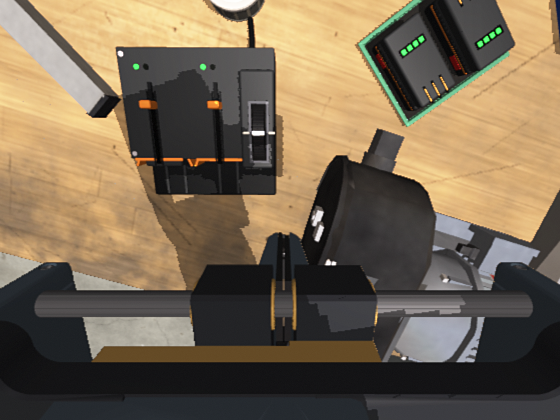

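The wrist view shows both charged packs flat in the tray with lamps lit, at (412,45) and (488,37). The left bay is filled, the right bay empty, and the dial white at (258,133). Before dialling up, one look under the sharpener head to be sure flat_a really is absent.

>>> jog_arm(
  linear=[
    [-0.02,0.03,0.04],
    [-0.04,0.06,0.06],
    [-0.06,0.09,0.06],
    [-0.08,0.12,0.06],
    [-0.1,0.15,0.06],
  ],
  turn=[
    [0,0,0.14],
    [0,0,0.28],
    [0,0,0.42],
    [0,0,0.56],
    [0,0,0.7],
  ],
)

```text
clock: 36.2
tool_pos: [451.5, 210.2, 291.1]
orientation: [3.141, -0.002, 0.481]
force: [-0.4, 0.1, -0.8]
opening: 0.3
gripper_force: 0.0
```

>>> jog_arm(
  linear=[
    [0,0,0],
    [0,0,0],
    [0,0,0],
  ],
  turn=[
    [0,0,0.14],
    [0,0,0.14],
    [0,0,0.14],
  ],
)

```text
clock: 36.5
tool_pos: [451.8, 208.9, 290.7]
orientation: [3.141, -0.001, 0.612]
force: [0.3, 0.1, -0.3]
opening: -0.1
gripper_force: 0.0
```

```bash
python3 w.py; python3 -c "
from h import *
d=load('wrist');cv2.imwrite('pics/w6.png',cv2.cvtColor(d['img'],cv2.COLOR_RGB2BGR))"
```

```text
36.55 [451.76 208.66 290.55] [ 3.141 -0.     0.612] ch [-194.9   32.7  290.5] F [-0.4 -1.   0.5] 0.5 0.0
```

View pics/w6.png

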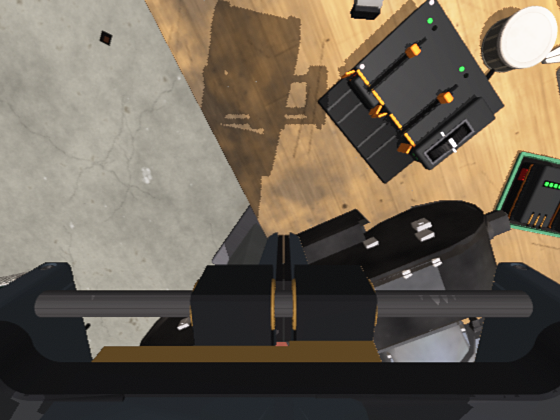

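The bench left of the charger is empty, so flat_a is absent. Back to the dial to roll it up.

>>> jog_arm(
  linear=[
    [0.03,-0.027,0],
    [0.06,-0.054,0],
    [0.09,-0.081,0],
    [0.12,-0.108,0],
    [0.1545,-0.1365,0],
  ],
  turn=[
    [0,0,-0.14],
    [0,0,-0.28],
    [0,0,-0.42],
    [0,0,-0.56],
    [0,0,-0.7],
  ],
)

```text
clock: 37.05
tool_pos: [606.7, 70.3, 290.6]
orientation: [-3.141, -0.0, -0.094]
force: [1.1, 0.4, -0.3]
opening: 0.4
gripper_force: 0.0
```

>>> jog_arm(
  linear=[
    [0,0,-0.04],
    [0,0,-0.09],
    [0,0,-0.14],
    [0,0,-0.17],
    [0,0,-0.185],
  ],
  turn=[
    [0,0,-0.132],
    [0,0,-0.132],
    [0,0,-0.132],
    [0,0,-0.132],
    [0,0,-0.132],
  ],
)

```text
clock: 37.55
tool_pos: [603.7, 71.0, 101.5]
orientation: [3.139, 0.006, -0.22]
force: [-0.3, -0.7, 0.6]
opening: 0.3
gripper_force: 0.0
```

>>> jog_arm(
  linear=[
    [0,0,0],
    [0,0,0],
  ],
  turn=[
    [0,0,0],
    [0,0,0],
  ],
)

```text
clock: 37.75
tool_pos: [606.1, 71.8, 105.9]
orientation: [-3.142, -0.001, -0.218]
force: [0.9, -0.4, 0.0]
opening: 0.6
gripper_force: 0.0
```

```bash
python3 -c "
from h import *
st()"
```

```text
37.75 [606.14  71.8  105.87] [-3.142e+00 -1.000e-03 -2.180e-01] ch [-13.9 -66.5 105.9] F [ 0.9 -0.4  0. ] 0.6 0.0
```

>>> jog_arm(
  linear=[
    [0,0.0005,-0.012],
    [0,0.0005,-0.019],
    [0,0.0005,-0.022],
    [0,0.0005,-0.022],
  ],
  turn=[
    [0,0,0],
    [0,0,0],
    [0,0,0],
    [0,0,0],
  ],
)

```text
clock: 38.15
tool_pos: [606.5, 72.7, 85.1]
orientation: [-3.141, -0.004, -0.216]
force: [0.2, -1.3, 5.6]
opening: 0.4
gripper_force: 2.9
```

>>> jog_arm(
  linear=[
    [0.003,-0.0007,0],
    [0.009,-0.002,0],
    [0.016,-0.0036,0],
    [0.023,-0.0052,0],
    [0.0275,-0.0063,0],
  ],
  turn=[
    [0,0,0],
    [0,0,0],
    [0,0,0],
    [0,0,0],
    [0,0,0],
  ],
)

```text
clock: 38.65
tool_pos: [633.7, 66.4, 85.2]
orientation: [-3.142, -0.002, -0.216]
force: [-1.0, -0.7, 6.6]
opening: 0.5
gripper_force: 3.5
```

```bash
python3 -c "
from h import *
st()"
```

```text
38.65 [633.71  66.41  85.16] [-3.142e+00 -2.000e-03 -2.160e-01] ch [ 14.1 -65.6  85.2] F [-1.  -0.7  6.6] 0.5 3.527865204960108
```

>>> jog_arm(
  linear=[
    [0,0,0.012],
    [-0.014,0.0031,0.015],
    [-0.0275,0.0063,0.012],
    [-0.0275,0.0063,0.002],
    [-0.0275,0.0063,0],
  ],
  turn=[
    [0,0,0],
    [0,0,0],
    [0,0,0],
    [0,0,0],
    [0,0,0],
  ],
)

```text
clock: 39.15
tool_pos: [606.3, 73.1, 84.9]
orientation: [-3.141, -0.003, -0.216]
force: [-1.7, -1.4, 13.9]
opening: 0.5
gripper_force: 6.8
```

>>> jog_arm(
  linear=[
    [0,0,0],
    [0.006,-0.0014,0],
    [0.013,-0.003,0],
    [0.02,-0.0045,0],
    [0.0275,-0.0063,0],
  ],
  turn=[
    [0,0,0],
    [0,0,0],
    [0,0,0],
    [0,0,0],
    [0,0,0],
  ],
)

```text
clock: 39.65
tool_pos: [634.4, 66.6, 85.1]
orientation: [-3.141, -0.003, -0.216]
force: [-1.3, -0.9, 9.2]
opening: 0.3
gripper_force: 4.4
```

>>> jog_arm(
  linear=[
    [0,0,0],
    [0,0,0.03],
    [0,0,0.07],
    [-0.04,0.009,0.1],
    [-0.085,0.019,0.12],
  ],
  turn=[
    [0,0,0],
    [0,0,0],
    [0,0,0],
    [0,0,0],
    [0,0,0],
  ],
)

```text
clock: 40.15
tool_pos: [550.2, 85.5, 204.6]
orientation: [-3.14, -0.003, -0.217]
force: [0.2, 0.8, 1.2]
opening: 0.5
gripper_force: 0.0
```

>>> jog_arm(
  linear=[
    [0,0,0],
    [0,0,0],
  ],
  turn=[
    [0,0,0],
    [0,0,0],
  ],
)

```text
clock: 40.35
tool_pos: [549.0, 85.6, 203.7]
orientation: [-3.141, -0.002, -0.216]
force: [0.6, -0.9, -0.2]
opening: 0.5
gripper_force: 0.0
```

```bash
python3 w.py w7.png
cat > g.py <<'E'
from h import *
d=load('wrist');X=xyz(d);C=w2c(X);h=hsv(d)
g=(h[...,0]>50)&(h[...,0]<75)&(h[...,1]>150)&(h[...,2]>70)&(abs(C[...,1]+66)<12)&(C[...,2]>60)
for b,a,c in blobs(g,4):
    x=w2c(onz(d,*c,83))[0];print('mark',a,c.round(1),np.median(C[b],0).round(1),'x@83',x.round(1))
w=(h[...,1]<60)&(h[...,2]>170)&(abs(C[...,1]+66)<20)&(C[...,2]>60)
for b,a,c in blobs(w,3): print('white',a,c.round(1),np.median(C[b],0).round(1),w2c(onz(d,*c,75)).round(1))
E
python3 g.py
```

```text
40.4 [549.38  85.43 202.88] [ 3.142e+00 -1.000e-03 -2.160e-01] ch [-72.3 -65.8 202.9] F [-0.1 -0.7 -0.2] 0.6 0.0
mark 89 [283.2 140.1] [ -6.7 -65.8  83.5] x@83 -6.8
white 24 [269.5 132. ] [  0.4 -51.7  74.7] [  0.4 -51.7  75. ]
white 18 [296.9 132.2] [  0.6 -78.6  74.3] [  0.5 -78.5  75. ]
white 3 [307. 261.] [-55.7 -77.2 241.8] [-137.9  -92.5   75. ]
```

View pics/w7.png

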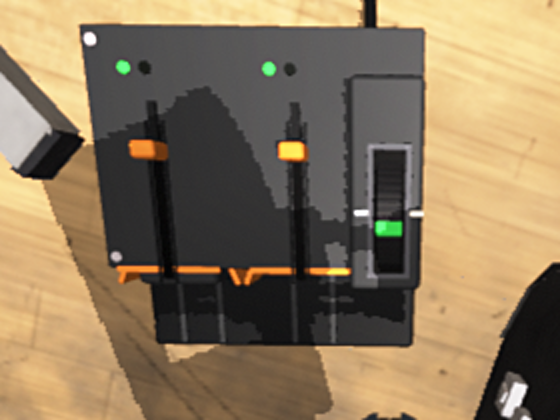

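The green mark is at (388,229), 7.3 mm short of the index line. One short stroke will finish it.

>>> jog_arm(
  linear=[
    [0.035,-0.008,-0.03],
    [0.0675,-0.015,-0.07],
    [0.0675,-0.015,-0.1],
    [0.0675,-0.015,-0.112],
    [0.0675,-0.015,-0.112],
  ],
  turn=[
    [0,0,0],
    [0,0,0],
    [0,0,0],
    [0,0,0],
    [0,0,0],
  ],
)

```text
clock: 40.9
tool_pos: [615.7, 70.1, 88.5]
orientation: [3.14, 0.004, -0.217]
force: [0.2, 0.3, -0.3]
opening: 0.2
gripper_force: 0.0
```

>>> jog_arm(
  linear=[
    [0,0,-0.004],
    [0,0,-0.008],
    [0,0,-0.008],
    [0,0,-0.008],
  ],
  turn=[
    [0,0,0],
    [0,0,0],
    [0,0,0],
    [0,0,0],
  ],
)

```text
clock: 41.3
tool_pos: [617.5, 70.6, 85.2]
orientation: [-3.141, -0.004, -0.216]
force: [0.9, -0.1, 5.8]
opening: 0.6
gripper_force: 2.9
```

>>> jog_arm(
  linear=[
    [0.002,-0.0005,0],
    [0.0045,-0.001,0],
    [0.007,-0.0016,0],
    [0.0072,-0.0017,0],
    [0.0072,-0.0017,0],
  ],
  turn=[
    [0,0,0],
    [0,0,0],
    [0,0,0],
    [0,0,0],
    [0,0,0],
  ],
)

```text
clock: 41.8
tool_pos: [624.3, 69.0, 85.2]
orientation: [-3.141, -0.003, -0.216]
force: [-0.7, -0.5, 6.8]
opening: 0.6
gripper_force: 3.5
```

>>> jog_arm(
  linear=[
    [0,0,0.02],
    [0,0,0.06],
    [0,0,0.1],
    [-0.04,0.009,0.12],
    [-0.068,0.015,0.12],
  ],
  turn=[
    [0,0,0],
    [0,0,0],
    [0,0,0],
    [0,0,0],
    [0,0,0],
  ],
)

```text
clock: 42.3
tool_pos: [555.7, 84.4, 206.8]
orientation: [-3.139, -0.006, -0.216]
force: [1.1, -0.0, -0.4]
opening: 0.7
gripper_force: 0.0
```

>>> jog_arm(
  linear=[
    [0,0,0],
    [0,0,0],
  ],
  turn=[
    [0,0,0],
    [0,0,0],
  ],
)

```text
clock: 42.5
tool_pos: [555.2, 84.0, 203.6]
orientation: [-3.141, -0.001, -0.216]
force: [0.0, -0.3, 0.1]
opening: 0.4
gripper_force: 0.0
```

```bash
python3 w.py w8.png;python3 g.py; python3 q.py
python3 - <<'E'
from h import *
d=load('wrist');X=xyz(d);C=w2c(X)
q=(abs(C[...,1]-50.5)<18)&(C[...,0]<-31)&(C[...,0]>-130)&(C[...,2]>44)&(C[...,2]<54)
print(q.sum(),np.percentile(C[q][:,0],[1,50,99]))
E
```

```text
42.55 [555.73  83.84 203.24] [-3.142e+00 -1.000e-03 -2.160e-01] ch [-65.8 -65.9 203.2] F [-0.3  0.8 -0.1] 0.8 0.0
mark 72 [284.1 138.8] [  0.6 -67.1  84.1] x@83 0.7
white 3 [292.7 106.3] [ 30.7 -74.5  75.1] [ 30.4 -74.2  75. ]
white 17 [269.2 138.2] [  0.9 -51.4  74.3] [  0.7 -51.6  75. ]
white 18 [296.4 138.9] [  0.1 -78.5  73.9] [  0.2 -78.4  75. ]
flat_b 218 41.6 ((674.424072265625, -87.21243286132812), (25.234649658203125, 10.666265487670898), 22.70159912109375)
trayB 3489 43.0 ((674.9832153320312, -180.97491455078125), (80.94116973876953, 46.18719482421875), 23.843650817871094)
trayA 4202 43.0 ((651.9373168945312, -115.96846771240234), (89.64091491699219, 45.257667541503906), 23.709991455078125)
143 [-38.97775651 -36.11176879 -32.78834638]
```

The green mark is level with the index (x 0.7 against 0.5), flat_b is home with its front at about -39 to -40, and both charged packs are in the tray. The arm is clear, so I'm handing in.

```bash
python3 -c "
from station import *
print(job_done())"
```

```text
the job is handed in; nothing more can be done
None
```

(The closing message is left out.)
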